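# Take the empty canister out of the tower and rebuild it

## Robot

A 6-joint arm with a two-finger parallel gripper is mounted at the origin on a cart in front of the work surface, level with it; the furniture and walls round the work are solid. World frame = base frame: x ahead of the robot, y to its left, z up, the work surface at z = 0. Lengths are in m, angles in rad, forces in N, time in s.
With the tool pointing down it reaches from about 0.4 to 0.825 m from the base axis. Payload 7 kg.
Tool frame: the origin (TCP) lies midway between the tips of the shut fingers; the grasp point (between the pads) lies hold_point_z behind it (hold_point_z is the distance from the TCP to the grasp point, in m); z points along the fingers, y is the line along which they close (so a half turn about z gives the same grasp; the last joint's range is limited). The gripper opens to 88 mm and grips with 3 to 60 N. Pads are 19 mm wide; open, the fingers measure 130 mm over their backs; the gripper's body (78 mm by 193 mm) begins 47 mm behind the grasp point.
Start: joints at [1.565, 0.359, 0.012, 0, -1.224, -0.288], TCP at [0.195, 0.646, 0.227] pointing down, gripper open.
Joint ranges: [-3.07, 3.07], [-1.43, 2.12], [-1.02, 1.25], [-3.03, 1.67], [-3.05, -0], [-3.03, 3.03]. Speed limits (rad/s): [2.39, 2.39, 3.01, 3.14, 3.14, 3.14].

## Interface

Orientations are given as [roll, pitch, yaw] about the fixed x, y, z axes, in that order (R = Rz(yaw) Ry(pitch) Rx(roll)).
In Python, from station import * gives the robot as it stands.
- The arm moves only by the tool apply_moves, never from a script. Its argument "steps" is a list of rows, each an object with "translation": the shift along the world's x, y, z scaled (see below), a list of three; "rotation": the turn, a rotation vector about the world's x, y, z scaled (see below), a list of three. A call has exactly 10 rows; each row is the pose to reach, as a shift and turn from the pose commanded when the call began; what a row does not reach only later rows make up. The controller multiplies each number of a shift by 250 mm and each number of a turn by 30 degrees. A row lasts 1/12 s, in which the tool goes at most 41.7 mm and 7.16 degrees, less where a joint would pass 70% of its speed; a pose out of reach is approached as far as the arm can. A call with a number of a shift or a turn outside -1 to 1 is refused whole. A call with a gripper value outside its range is refused whole. "jaw" is the closure, from -1 (fully open) to 1 (shut), so that 0 is half open, set as the call begins (left out, the last holds). The fingers move at their own pace and stop on an object; "newtons" is the grip in N (left out, the last holds). Time passes only in rows, so rows that repeat a pose let the fingers close, or fill a call up. It gives the time, the measured TCP pose, the force, the opening and the grip force at its end, in the units of the state.
- get_state(): the state, without advancing time (a new reading comes with each control period).
- grab_frame(name): name is "scene" or "side" or "wrist"; returns the picture (400x640x3 uint8, blue, green, red); there is no depth.
- camera_model(name): a dict with "fx", "fy", "cx", "cy" (pixels), "k1" (the pictures are not rectified: a ray, as slopes to the right and down, at radius r is drawn at 1 + k1 r^2 times it, then the intrinsics apply), "xyz" and "rotation" of the camera in the world. Camera axes: x right, y down, z forward; pixel columns grow to the right and rows downward; lengths in m; the calibration is good to about 2 mm. A picture is of the moment at which its call begins: read the wrist's pose just before it. camera_model takes no time and is no camera call; for the wrist camera it gives the pose at the moment of the call.
- job_done(): hands the job in; it is judged then, once.
The state is a dict: "t": time; "q": joint angles; "qd": joint speeds; "joint_efforts": joint torques, N m; "eef_pos": TCP position; "ee_rot": TCP orientation; "force": force on the tool from outside, world axes, zero at the start; "moment": the same for the moment, N m; "width": finger opening in m; "gripper_force": force on a finger pad.
Only numpy, scipy, OpenCV 4.12 (cv2) and the standard library are available. Lean on these libraries where they do the work, as an engineer would, in place of code of your own. Each camera call takes 0.05 s, during which the arm holds its last target. There are 200 camera calls.

## Task

The orange canister in the tower on the cork mat is empty: lift off what stands on it (the dark board is free for setting things down), then drop the orange one into the wooden crate for refilling. After that stack every white canister, those from the tower and the full ones standing about, into one upright tower on the white canister that stays on the cork mat, in any order, each foot fully home in the dish below it. Leave the salt shaker and the garlic where they are.

Things in the scene. Friction and masses are not known exactly. Their poses are not given: they have to be found in the camera images.
- base: White canister, white lid (fixed), 60 mm wide, 52 high, 130 to 225 g; origin at centre of underside, z up. Foot tapers to 30 mm wide below; straight 60 mm sides from 25 mm up. Top: dish 14 mm deep, 50 mm wide at mouth, 34 at floor; one seated on another stands 38 mm higher than it (1.3 mm play). The lowest of the tower, on the cork mat; it stays there.
- empty: The empty orange canister, otherwise of the same shape and size as the white ones, somewhat lighter; origin at the centre of its underside. At the start it is seated on the lowest white canister.
- top_a: White stacking canister like base (60 mm across, 52 mm high, foot tapered, dished top; origin at the centre of its underside). At the start it is seated on the orange canister.
- top_b: White stacking canister like base (60 mm across, 52 mm high, foot tapered, dished top; origin at the centre of its underside). May be absent. If present it is seated at the start on top_a, as the top of the tower.
- full_a: White stacking canister like base (60 mm across, 52 mm high, foot tapered, dished top; origin at the centre of its underside). May be absent; otherwise it stands alone on the worktop, to the left.
- full_b: White stacking canister like base (60 mm across, 52 mm high, foot tapered, dished top; origin at the centre of its underside). May be absent; otherwise it stands alone on the worktop, to the left and farther back.
- full_c: White stacking canister like base (60 mm across, 52 mm high, foot tapered, dished top; origin at the centre of its underside). May be absent; otherwise it stands alone on the worktop, to the right, behind the crate.
- mat: Round cork mat, 110 mm across, 6 mm thick, fixed; origin at the centre of its underside.
- board: Dark wooden board, 200 mm along its x by 110 mm along its y, 12 mm thick, fixed, empty at the start; origin at the centre of its underside. Room for two canisters, 50 mm to either side of its centre along its x.
- crate: Loose open-topped slatted wooden crate, 170 by 170 mm outside, 65 mm high, walls and floor 7 mm, 0.7 kg; origin at the centre of its underside.
- salt_shaker: Bystander: salt shaker, 44 mm across, 90 mm high, loose; origin at the centre of its underside.
- garlic: Bystander: garlic bulb, 50 mm across, 51 mm high, loose; origin at its underside.
Mind the look-alikes: they are no part of the job. Leave any blue, green or red look-alike of the top_b alone.

How it is judged:
On the way, in this order (a step that is already met when the one before it is completed fails the run):
1. what stood on the orange canister is lifted off it, while the orange one still stands on the lowest (horizontal distance between each of top_a, top_b and empty above 0.07 m and horizontal distance between empty and base below 0.02 m and height (world z) of empty below 0.055 m), for 0.2 s.
2. the orange canister lies at rest in the crate (x of empty in the frame of crate between -0.08 and 0.08 m and y of empty in the frame of crate between -0.08 and 0.08 m and z of empty in the frame of crate between 0 and 0.05 m and linear speed of empty below 0.03 m/s), for 0.2 s.
At the end, for the whole second after the job is handed in: The lowest white canister stands on the mat, within 30 mm of its centre. Each other white one is upright (0.1 rad), at rest, within 14 mm of its axis, and seated: a whole multiple of 38 mm higher, to 4 mm. The orange one rests in the crate (all of step 2 and horizontal distance between base and mat below 0.03 m and angle between base's own z axis and vertical below 0.06 rad and height (world z) of base below 0.012 m and horizontal distance between each of top_a, top_b, full_a, full_b, full_c and base below 0.014 m and angle between each of top_a, top_b, full_a, full_b, full_c's own z axis and vertical below 0.1 rad and linear speed of each of top_a, top_b, full_a, full_b, full_c below 0.02 m/s and (z of top_a in the frame of base between 0.034 and 0.042 m or z of top_a in the frame of base between 0.072 and 0.08 m or z of top_a in the frame of base between 0.11 and 0.118 m or z of top_a in the frame of base between 0.148 and 0.156 m or z of top_a in the frame of base between 0.186 and 0.194 m) and (z of top_b in the frame of base between 0.034 and 0.042 m or z of top_b in the frame of base between 0.072 and 0.08 m or z of top_b in the frame of base between 0.11 and 0.118 m or z of top_b in the frame of base between 0.148 and 0.156 m or z of top_b in the frame of base between 0.186 and 0.194 m) and (z of full_a in the frame of base between 0.034 and 0.042 m or z of full_a in the frame of base between 0.072 and 0.08 m or z of full_a in the frame of base between 0.11 and 0.118 m or z of full_a in the frame of base between 0.148 and 0.156 m or z of full_a in the frame of base between 0.186 and 0.194 m) and (z of full_b in the frame of base between 0.034 and 0.042 m or z of full_b in the frame of base between 0.072 and 0.08 m or z of full_b in the frame of base between 0.11 and 0.118 m or z of full_b in the frame of base between 0.148 and 0.156 m or z of full_b in the frame of base between 0.186 and 0.194 m) and (z of full_c in the frame of base between 0.034 and 0.042 m or z of full_c in the frame of base between 0.072 and 0.08 m or z of full_c in the frame of base between 0.11 and 0.118 m or z of full_c in the frame of base between 0.148 and 0.156 m or z of full_c in the frame of base between 0.186 and 0.194 m)); the robot touches nothing.
It fails at once if a bystander (salt shaker, garlic) is pushed more than 40 mm from its place (distance of any of salt_shaker, garlic from where it was at the start of the episode above 0.04 m).
Of top_b, full_a, full_b, full_c only 2 to 4 are there at a start; the rules pass over those that are not, and their reading is None.
At some moment in a run one of crate may be knocked a few centimetres aside while the robot is not near it.
It also fails if it takes over 210 s, if anything falls off the work surface, if the arm or the gripper's body presses on something with over 40 N, if the wrist force passes 120 N, or if a joint passes its speed limit or range.

## Working session

There is one attempt and no reset: what is moved stays moved. The work goes in short steps, Python scripts to look and compute and a tool call to move; the robot and the scene stay as the last step left them, time stands still between calls to the robot, and variables do not carry over. Pictures are saved under pics/ and viewed, at most 14 in all, crops included, and the job is handed in when it is done.

Besides the shell and the picture viewer there is one more tool, called after "Call:" as name(argument=value, ...), one argument or row to a line, values as JSON. apply_moves: Moves the arm, as the interface text tells. Shifts and turns lie within -1 to 1; 1 stands for 250 mm of shift or 30 degrees of turn. Its arguments: {"type":"object","properties":{"steps":{"type":"array"},"jaw":{"type":"number"},"newtons":{"type":"number"}},"required":["steps"]}

```bash
ls; mkdir -p pics
python3 - <<'E'
from station import *
import cv2
print(get_state())
for n in ("scene","side"):
    print(n,camera_model(n)); cv2.imwrite(f"pics/{n}0.png",grab_frame(n))
E
```

```text
pics
{'t': 0.0, 'q': array([ 1.56508641e+00,  3.59379209e-01,  1.10941037e-02, -3.76261092e-04,
       -1.22408658e+00, -2.88071039e-01]), 'qd': array([ 6.97429623e-04, -5.64297011e-04, -8.61067016e-04,  1.71139982e-03,
        1.24481701e-04,  4.61329938e-05]), 'joint_efforts': array([ 6.80249996e-04, -5.82713342e+01,  2.93061697e+01,  6.99723691e+00,
        7.02699821e-03, -1.52410912e-04]), 'eef_pos': array([0.1953558 , 0.64561867, 0.22563828]), 'ee_rot': array([ 3.13998171e+00, -1.08472935e-04, -2.93909002e-01]), 'force': array([-0.17963338,  0.59855456, -0.6709461 ]), 'moment': array([-0.00290944, -0.02259145,  0.0169751 ]), 'gripper_force': 0.0, 'width': 0.08765940189010513}
scene {'fx': 372.71385015647155, 'fy': 372.71385015647155, 'cx': 317.71710995069117, 'cy': 194.45544422990181, 'k1': -0.04756028319971424, 'xyz': array([0.19228697, 0.62379715, 0.95904413]), 'rotation': array([-2.44036641e+00, -2.67333000e-03, -2.70903881e+00])}
side {'fx': 367.85630231421476, 'fy': 367.85630231421476, 'cx': 315.0422358838515, 'cy': 201.6152399688542, 'k1': -0.015474775293928935, 'xyz': array([-0.05184332, -0.82400618,  0.51891218]), 'rotation': array([-1.97153211, -0.01465349, -0.61435763])}
```

View pics/scene0.png

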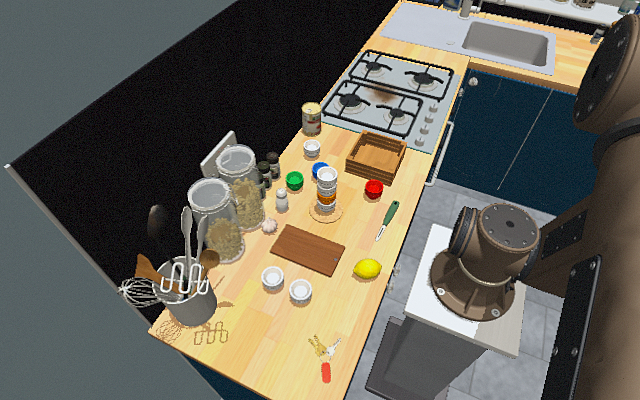

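View pics/side0.png

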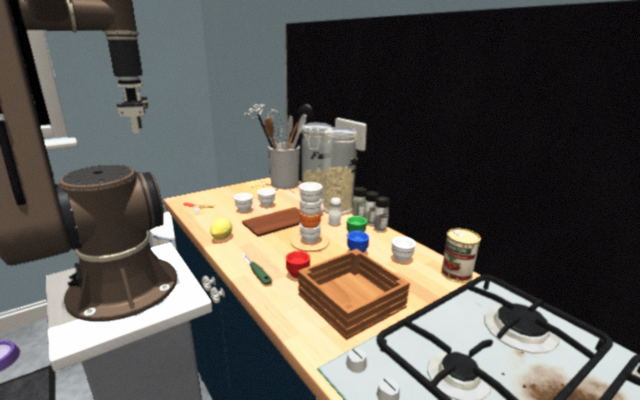

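```bash
python3 -c "
import station
print([n for n in dir(station) if n[0]!='_']); print(getattr(station,'hold_point_z',None)); print(station.camera_model('wrist'))"
```

```text
['Unreachable', 'camera_model', 'get_state', 'grab_frame', 'hold_point_z', 'job_done']
0.0188
{'fx': 301.55325389808326, 'fy': 301.55325389808326, 'cx': 322.38302197856933, 'cy': 196.63208525288658, 'k1': -0.01618018327164127, 'xyz': array([0.2588836 , 0.62513179, 0.38377432]), 'rotation': array([ 2.89248783e+00, -1.37673636e-03, -1.86576978e+00])}
```

```bash
cat > h.py <<'E'
import numpy as np, cv2
from scipy.spatial.transform import Rotation as R
from station import *
def ray(cam,u,v):
    d=np.array([(u-cam["cx"])/cam["fx"],(v-cam["cy"])/cam["fy"]]); s=d.copy()
    for _ in range(20): s=d/(1+cam["k1"]*(s@s))
    r=R.from_euler("xyz",cam["rotation"]).apply([s[0],s[1],1.])
    return np.array(cam["xyz"]),r/np.linalg.norm(r)
def onz(cam,u,v,z):
    o,r=ray(cam,u,v); return o+r*(z-o[2])/r[2]
def tri(*rays):
    A=sum(np.eye(3)-np.outer(r,r) for o,r in rays); b=sum((np.eye(3)-np.outer(r,r))@o for o,r in rays)
    p=np.linalg.solve(A,b); return p,[np.linalg.norm(np.cross(p-o,r)) for o,r in rays]
def proj(cam,p):
    c=R.from_euler("xyz",cam["rotation"]).inv().apply(np.array(p)-cam["xyz"]); s=c[:2]/c[2]
    s=s*(1+cam["k1"]*(s@s)); return np.array([cam["fx"]*s[0]+cam["cx"],cam["fy"]*s[1]+cam["cy"]])
E
python3 - <<'E'
from h import *
c=camera_model("scene"); s=camera_model("side")
for n,a,b in [("full1",(272,273),(244,198)),("full2",(300,287),(267,192)),("full1x",(272,273),(267,192)),("full2x",(300,287),(244,198)),("fullc",(312,144),(403,241)),("towertop",(327,173),(311,187)),("mat",(326,211),(310,241)),
 ("salt",(282,190),(335,200)),("blue",(320,168),(358,237)),("red",(374,186),(298,257)),("green",(295,178),(357,219))]:
    print(n,*[np.round(x,4) for x in tri(ray(c,*a),ray(s,*b))])
print("garlic",onz(c,269,226,.025),"board",[onz(c,*p,.012).round(3) for p in [(289,227),(344,242),(328,274),(271,254)]])
print("crate",[onz(c,*p,.065).round(3) for p in [(360,134),(407,142),(393,178),(347,163)]])
a=grab_frame("scene")[110:310,250:420]; b=grab_frame("side")[170:300,190:420]
cv2.imwrite("pics/a.png",cv2.resize(a,None,fx=3,fy=3,interpolation=2)); cv2.imwrite("pics/b.png",cv2.resize(b,None,fx=3.4,fy=3.4,interpolation=2))
E
```

```text
full1 [0.4621 0.25   0.0546] [0.0425 0.0425]
full2 [0.455  0.2201 0.0499] [0.0359 0.0359]
full1x [0.5032 0.2342 0.0525] [0.0033 0.0033]
full2x [0.4175 0.2369 0.0481] [0.003 0.003]
fullc [ 0.6258 -0.274   0.0563] [0.0016 0.0016]
towertop [ 0.4776 -0.0658  0.1707] [0.0016 0.0016]
mat [ 0.4768 -0.0601  0.0013] [0.0017 0.0017]
salt [ 0.6044 -0.0143  0.0863] [0.0025 0.0025]
blue [ 0.5521 -0.1828  0.0495] [0.0022 0.0022]
red [ 0.3597 -0.1824  0.0516] [0.0006 0.0006]
green [ 0.6107 -0.106   0.0537] [0.0023 0.0023]
garlic [0.6029661  0.08437504 0.025     ] board [array([0.551, 0.054, 0.012]), array([0.375, 0.033, 0.012]), array([0.376, 0.151, 0.012]), array([0.554, 0.162, 0.012])]
crate [array([ 0.488, -0.39 ,  0.065]), array([ 0.32 , -0.421,  0.065]), array([ 0.313, -0.23 ,  0.065]), array([ 0.475, -0.231,  0.065])]
```

View pics/a.png

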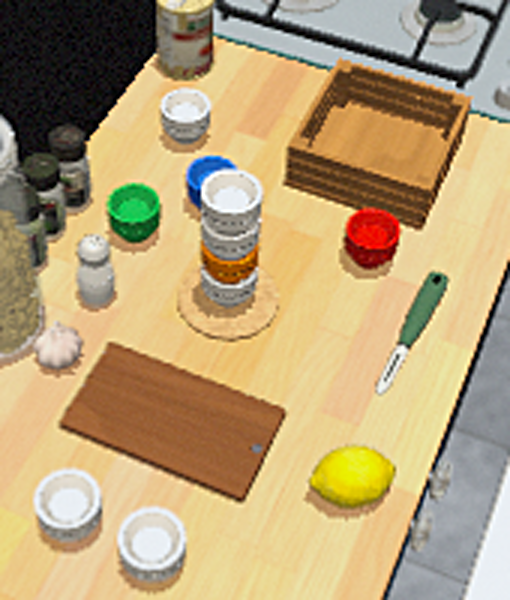

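View pics/b.png

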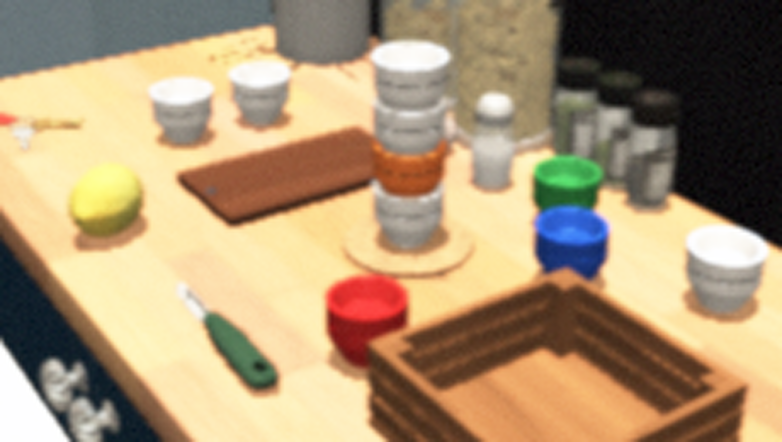

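The scene shows the tower at (327,190) with white, white, orange and white cans. Single white cans stand at (272,278), (300,291) and (312,148). The blue (320,170), green (295,181) and red (374,188) ones are look-alikes and not part of the job. I can tell the white ones by colour. The enlarged crops confirm this, and the tower top triangulates to 0.171 m, which fits four cans on the mat. I'm moving above the tower next.

Call:
apply_moves(
  steps=[
    {"translation":[0.04,-0.1,0.1],"rotation":[0,0,0.1]},
    {"translation":[0.08,-0.25,0.2],"rotation":[0,0,0.2]},
    {"translation":[0.12,-0.4,0.32],"rotation":[0,0,0.3]},
    {"translation":[0.18,-0.54,0.32],"rotation":[0,0,0.4]},
    {"translation":[0.24,-0.68,0.32],"rotation":[0,0,0.5]},
    {"translation":[0.28,-0.82,0.32],"rotation":[0,0,0.56]},
    {"translation":[0.32,-0.96,0.32],"rotation":[0,0,0.56]},
    {"translation":[0.32,-0.96,0.32],"rotation":[0,0,0.56]},
    {"translation":[0.32,-0.96,0.32],"rotation":[0,0,0.56]},
    {"translation":[0.32,-0.96,0.32],"rotation":[0,0,0.56]},
  ],
  jaw=-1,
  newtons=20,
)

```text
t: 1.03
eef_pos: [0.2756, 0.4062, 0.3069]
ee_rot: [-3.141, -0.0, -0.001]
force: [0.7, 0.6, -0.3]
width: 0.088
gripper_force: 0.0
```

Call:
apply_moves(
  steps=[
    {"translation":[0.06,-0.14,0],"rotation":[0,0,0]},
    {"translation":[0.12,-0.28,0],"rotation":[0,0,0]},
    {"translation":[0.18,-0.42,0],"rotation":[0,0,0]},
    {"translation":[0.24,-0.56,0],"rotation":[0,0,0]},
    {"translation":[0.3,-0.7,0],"rotation":[0,0,0]},
    {"translation":[0.36,-0.84,0],"rotation":[0,0,0]},
    {"translation":[0.4,-0.96,0],"rotation":[0,0,0]},
    {"translation":[0.4,-0.96,0],"rotation":[0,0,0]},
    {"translation":[0.4,-0.96,0],"rotation":[0,0,0]},
    {"translation":[0.4,-0.96,0],"rotation":[0,0,0]},
  ],
)

```text
t: 1.87
eef_pos: [0.3757, 0.1669, 0.3063]
ee_rot: [3.141, 0.0, -0.001]
force: [0.1, 0.6, 0.6]
width: 0.0876
gripper_force: 0.0
```

Run:
```python
from h import *
import pickle
cam=camera_model("wrist"); im=grab_frame("wrist"); pickle.dump((cam,im),open("w1.pkl","wb"))
cv2.imwrite("pics/w1.png",im); print(cam["xyz"],get_state()["t"])
```

```text
[0.44212608 0.16527178 0.46433721] 1.9167
```

Call:
apply_moves(
  steps=[
    {"translation":[0.06,-0.14,0],"rotation":[0,0,0]},
    {"translation":[0.12,-0.28,0],"rotation":[0,0,0]},
    {"translation":[0.18,-0.42,0],"rotation":[0,0,0]},
    {"translation":[0.24,-0.56,0],"rotation":[0,0,0]},
    {"translation":[0.3,-0.7,0],"rotation":[0,0,0]},
    {"translation":[0.36,-0.84,0],"rotation":[0,0,0]},
    {"translation":[0.4,-0.92,0],"rotation":[0,0,0]},
    {"translation":[0.4,-0.92,0],"rotation":[0,0,0]},
    {"translation":[0.4,-0.92,0],"rotation":[0,0,0]},
    {"translation":[0.4,-0.92,0],"rotation":[0,0,0]},
  ],
)

```text
t: 2.75
eef_pos: [0.4757, -0.0629, 0.3061]
ee_rot: [3.142, 0.001, 0.0]
force: [0.0, -0.2, -0.3]
width: 0.0876
gripper_force: 0.0
```

Run:
```python
from h import *
import pickle
cam=camera_model("wrist"); im=grab_frame("wrist"); pickle.dump((cam,im),open("w2.pkl","wb"))
cv2.imwrite("pics/w12.png",cv2.resize(np.hstack([cv2.imread("pics/w1.png"),im])[:,:],(800,250)) if 0 else cv2.resize(np.vstack([cv2.imread("pics/w1.png"),im]),(480,600),interpolation=cv2.INTER_AREA))
```

```text
(no output)
```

View pics/w12.png

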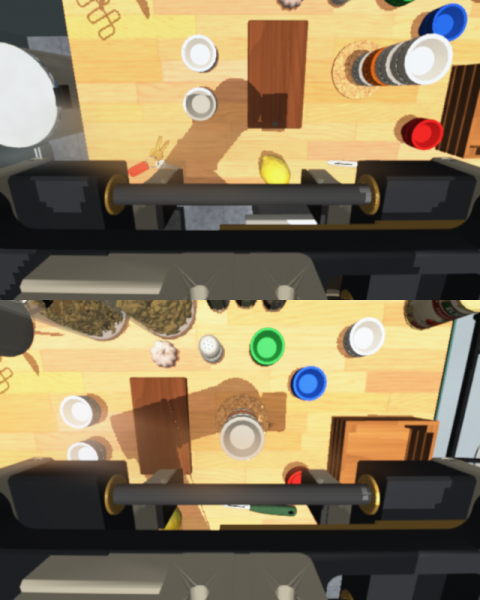

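```bash
cat >> h.py <<'E'
def circ(im,u,v,r,win=14):
    "rim circle near (u,v), radius about r"
    k=4; w=int(r+win); x0,y0=int(u)-w,int(v)-w
    x0,y0=max(x0,0),max(y0,0)
    g=cv2.cvtColor(im,cv2.COLOR_BGR2GRAY)[y0:int(v)+w,x0:int(u)+w]
    g=cv2.GaussianBlur(cv2.resize(g,None,fx=k,fy=k,interpolation=2),(7,7),0)
    c=cv2.HoughCircles(g,cv2.HOUGH_GRADIENT_ALT,1,k*5,param1=150,param2=.6,minRadius=int(k*r*.9),maxRadius=int(k*r*1.12))
    return [] if c is None else [(x/k+x0-.375,y/k+y0-.375,q/k) for x,y,q in c[0][:, :3]]
def bcorn(im,cam,z,lo=(0,60,30),hi=(12,255,140)):
    m=cv2.inRange(cv2.cvtColor(im,cv2.COLOR_BGR2HSV),lo,hi)
E
sed -i '/^def bcorn/,$d' h.py
python3 - <<'E'
from h import *
import pickle
c1,i1=pickle.load(open("w1.pkl","rb")); c2,i2=pickle.load(open("w2.pkl","rb"))
def show(n,c,i,u,v,z):
    r=c["fx"]*.03/(c["xyz"][2]-z)
    for q in circ(i,u,v,r): print(n,np.round(q,1),"r exp",round(r,1),onz(c,q[0],q[1],z).round(4))
show("f1 w1",c1,i1,264,70,.052); show("f2 w1",c1,i1,265,138,.052); show("top w1",c1,i1,572,79,.172)
show("f1 w2",c2,i2,104,146,.052); show("f2 w2",c2,i2,112,206,.052); show("top w2",c2,i2,322,184,.172); show("fc w2",c2,i2,490,48,.052)
for p,q in zip([(330,26),(411,27),(402,172),(331,172)],[(174,102),(247,102),None,None]): print("board",onz(c1,*p,.012).round(3),q and onz(c2,*q,.012).round(3))
print("garlic",onz(c2,220,72,.025),"salt",onz(c2,280,64,.09),"tomato",onz(c2,570,30,.1))
E
```

```text
f1 w1 [264.6  71.1  23.6] r exp 21.9 [0.5029 0.2389 0.052 ]
f2 w1 [267.6 137.9  22.8] r exp 21.9 [0.4187 0.2388 0.052 ]
f2 w1 [267.6 137.9  20.2] r exp 21.9 [0.4187 0.2388 0.052 ]
board [0.566 0.154 0.012] [0.567 0.149 0.012]
board [0.565 0.044 0.012] [0.567 0.044 0.012]
board [0.365 0.044 0.012] None
board [0.365 0.152 0.012] None
garlic [0.60563944 0.07525951 0.025     ] salt [ 0.6046519  -0.01555061  0.09      ] tomato [ 0.63946691 -0.33885275  0.1       ]
```

Run:
```python
from h import *
import pickle
c1,i1=pickle.load(open("w1.pkl","rb")); c2,i2=pickle.load(open("w2.pkl","rb"))
def blob(c,i,u,v,z):
    r=c["fx"]*.03/(c["xyz"][2]-z); w=int(r*1.6)
    x0,y0=int(u)-w,max(int(v)-w,0); p=i[y0:int(v)+w,x0:int(u)+w]
    e=cv2.Canny(cv2.GaussianBlur(p,(3,3),0),40,120); ys,xs=np.nonzero(e); P=np.c_[xs+x0,ys+y0].astype(float)
    best=(0,)
    for du in np.arange(-6,6.1,.5):
      for dv in np.arange(-6,6.1,.5):
        d=np.hypot(P[:,0]-u-du,P[:,1]-v-dv)
        for rr in np.arange(r*.94,r*1.07,.5):
          a=np.arctan2(P[:,1]-v-dv,P[:,0]-u-du)[abs(d-rr)<.8]
          s=len(np.unique((a*20).astype(int)))
          if s>best[0]: best=(s,u+du,v+dv,rr,r)
    print(np.round(best,1),onz(c,best[1],best[2],z).round(4)); return ray(c,best[1],best[2])
a=blob(c1,i1,572,79,.172);b=blob(c2,i2,322,184,.172);print(tri(a,b))
blob(c1,i1,264,70,.052);blob(c1,i1,267,138,.052);blob(c2,i2,490,48,.052)
```

```text
[ 76.  567.5  83.5  29.1  30.9] [ 0.4751 -0.0616  0.172 ]
[117.  322.5 184.5  29.1  31. ] [ 0.4799 -0.0645  0.172 ]
(array([ 0.47714871, -0.06512644,  0.16628979]), [np.float64(0.0016301375222892531), np.float64(0.0016301375222891885)])
[ 93.  264.   68.   22.6  21.9] [0.5066 0.2395 0.052 ]
[115.  265.5 138.5  22.1  21.9] [0.4179 0.2417 0.052 ]
[ 93.  488.   51.   22.6  22. ] [ 0.6269 -0.2741  0.052 ]
```

Tower at (0.479,-0.065), top at 0.17, board centre (0.466,0.098), aligned with world axes. I'm descending on the top can.

Call:
apply_moves(
  steps=[
    {"translation":[0.012,-0.008,-0.1],"rotation":[0,0,0]},
    {"translation":[0.012,-0.008,-0.2],"rotation":[0,0,0]},
    {"translation":[0.012,-0.008,-0.3],"rotation":[0,0,0]},
    {"translation":[0.012,-0.008,-0.4],"rotation":[0,0,0]},
    {"translation":[0.012,-0.008,-0.5],"rotation":[0,0,0]},
    {"translation":[0.012,-0.008,-0.57],"rotation":[0,0,0]},
    {"translation":[0.012,-0.008,-0.62],"rotation":[0,0,0]},
    {"translation":[0.012,-0.008,-0.656],"rotation":[0,0,0]},
    {"translation":[0.012,-0.008,-0.656],"rotation":[0,0,0]},
    {"translation":[0.012,-0.008,-0.656],"rotation":[0,0,0]},
  ],
)

```text
t: 3.63
eef_pos: [0.4787, -0.0652, 0.1429]
ee_rot: [3.141, -0.0, 0.001]
force: [0.4, -0.9, 0.6]
width: 0.0876
gripper_force: 0.0
```

Call:
apply_moves(
  steps=[
    {"translation":[0,0,0],"rotation":[0,0,0]},
    {"translation":[0,0,0],"rotation":[0,0,0]},
    {"translation":[0,0,0],"rotation":[0,0,0]},
    {"translation":[0,0,0],"rotation":[0,0,0]},
    {"translation":[0,0,0],"rotation":[0,0,0]},
    {"translation":[0,0,0],"rotation":[0,0,0]},
    {"translation":[0,0,0],"rotation":[0,0,0]},
    {"translation":[0,0,0],"rotation":[0,0,0]},
    {"translation":[0,0,0],"rotation":[0,0,0]},
    {"translation":[0,0,0],"rotation":[0,0,0]},
  ],
  jaw=1,
  newtons=15,
)

```text
t: 4.47
eef_pos: [0.4789, -0.0659, 0.1429]
ee_rot: [-3.142, -0.001, -0.0]
force: [-0.4, 1.2, 4.6]
width: 0.0598
gripper_force: 15.0
```

Call:
apply_moves(
  steps=[
    {"translation":[0,0,0.05],"rotation":[0,0,0]},
    {"translation":[0,0,0.12],"rotation":[0,0,0]},
    {"translation":[0,0,0.2],"rotation":[0,0,0]},
    {"translation":[0.03,0.1,0.24],"rotation":[0,0,0]},
    {"translation":[0.06,0.22,0.24],"rotation":[0,0,0]},
    {"translation":[0.09,0.34,0.24],"rotation":[0,0,0]},
    {"translation":[0.12,0.46,0.24],"rotation":[0,0,0]},
    {"translation":[0.148,0.56,0.24],"rotation":[0,0,0]},
    {"translation":[0.148,0.62,0.24],"rotation":[0,0,0]},
    {"translation":[0.148,0.652,0.24],"rotation":[0,0,0]},
  ],
)

```text
t: 5.3
eef_pos: [0.515, 0.0986, 0.2014]
ee_rot: [3.141, 0.002, 0.001]
force: [0.1, -0.4, -3.0]
width: 0.0593
gripper_force: 15.0
```

Call:
apply_moves(
  steps=[
    {"translation":[0,0,-0.1],"rotation":[0,0,0]},
    {"translation":[0,0,-0.2],"rotation":[0,0,0]},
    {"translation":[0,0,-0.3],"rotation":[0,0,0]},
    {"translation":[0,0,-0.4],"rotation":[0,0,0]},
    {"translation":[0,0,-0.5],"rotation":[0,0,0]},
    {"translation":[0,0,-0.57],"rotation":[0,0,0]},
    {"translation":[0,0,-0.62],"rotation":[0,0,0]},
    {"translation":[0,0,-0.64],"rotation":[0,0,0]},
    {"translation":[0,0,-0.655],"rotation":[0,0,0]},
    {"translation":[0,0,-0.655],"rotation":[0,0,0]},
  ],
)

```text
t: 6.13
eef_pos: [0.5151, 0.0966, 0.0383]
ee_rot: [3.141, 0.001, -0.001]
force: [0.1, 1.0, -1.4]
width: 0.0593
gripper_force: 15.0
```

Call:
apply_moves(
  steps=[
    {"translation":[0,0,-0.004],"rotation":[0,0,0]},
    {"translation":[0,0,-0.008],"rotation":[0,0,0]},
    {"translation":[0,0,-0.012],"rotation":[0,0,0]},
    {"translation":[0,0,-0.012],"rotation":[0,0,0]},
    {"translation":[0,0,-0.012],"rotation":[0,0,0]},
    {"translation":[0,0,-0.012],"rotation":[0,0,0]},
    {"translation":[0,0,-0.012],"rotation":[0,0,0]},
    {"translation":[0,0,-0.012],"rotation":[0,0,0]},
    {"translation":[0,0,-0.012],"rotation":[0,0,0]},
    {"translation":[0,0,-0.012],"rotation":[0,0,0]},
  ],
)

```text
t: 6.97
eef_pos: [0.5155, 0.097, 0.0358]
ee_rot: [3.142, 0.0, -0.001]
force: [0.7, 0.2, -1.2]
width: 0.0598
gripper_force: 15.0
```

Call:
apply_moves(
  steps=[
    {"translation":[0,0,0],"rotation":[0,0,0]},
    {"translation":[0,0,0],"rotation":[0,0,0]},
    {"translation":[0,0,0],"rotation":[0,0,0]},
    {"translation":[0,0,0],"rotation":[0,0,0]},
    {"translation":[0,0,0.05],"rotation":[0,0,0]},
    {"translation":[0,0,0.15],"rotation":[0,0,0]},
    {"translation":[0,0,0.28],"rotation":[0,0,0]},
    {"translation":[0,0,0.42],"rotation":[0,0,0]},
    {"translation":[0,0,0.55],"rotation":[0,0,0]},
    {"translation":[0,0,0.6],"rotation":[0,0,0]},
  ],
  jaw=-1,
)

```text
t: 7.8
eef_pos: [0.5175, 0.0977, 0.1909]
ee_rot: [-3.139, -0.006, 0.0]
force: [0.8, 1.0, -0.1]
width: 0.0874
gripper_force: 0.0
```

Call:
apply_moves(
  steps=[
    {"translation":[-0.03,-0.12,0],"rotation":[0,0,0]},
    {"translation":[-0.06,-0.26,0],"rotation":[0,0,0]},
    {"translation":[-0.09,-0.4,0],"rotation":[0,0,0]},
    {"translation":[-0.12,-0.54,0],"rotation":[0,0,0]},
    {"translation":[-0.146,-0.62,0],"rotation":[0,0,0]},
    {"translation":[-0.146,-0.648,0],"rotation":[0,0,0]},
    {"translation":[-0.146,-0.648,-0.08],"rotation":[0,0,0]},
    {"translation":[-0.146,-0.648,-0.18],"rotation":[0,0,0]},
    {"translation":[-0.146,-0.648,-0.26],"rotation":[0,0,0]},
    {"translation":[-0.146,-0.648,-0.32],"rotation":[0,0,0]},
  ],
)

```text
t: 8.63
eef_pos: [0.4785, -0.065, 0.1044]
ee_rot: [-3.142, 0.001, -0.001]
force: [0.3, 0.5, 0.1]
width: 0.0878
gripper_force: 0.0
```

Run:
```python
from h import *
a=grab_frame("scene")[150:310,250:420]; b=grab_frame("side")[160:270,220:400]
a=cv2.resize(a,None,fx=3,fy=3,interpolation=2); b=cv2.resize(b,(500,480*500//785*1),interpolation=2); 
h=max(a.shape[0],b.shape[0]); f=lambda x:cv2.copyMakeBorder(x,0,h-x.shape[0],0,0,0)
o=np.hstack([f(a),f(b)]); cv2.imwrite("pics/c.png",cv2.resize(o,(800,o.shape[0]*800//o.shape[1])))
print(get_state()["eef_pos"])
```

```text
[ 0.47741436 -0.06505621  0.10366957]
```

View pics/c.png

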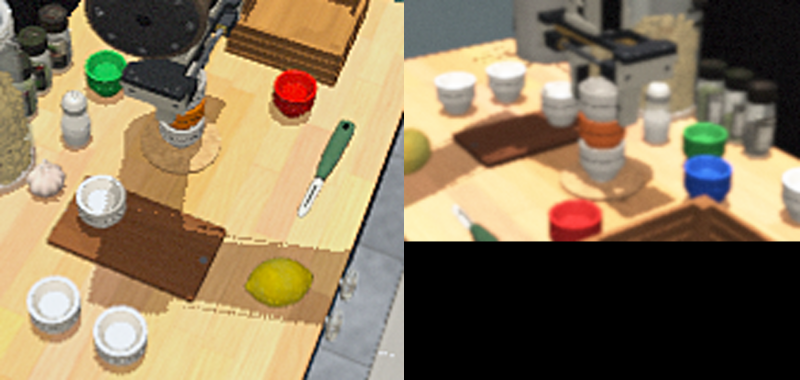

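The can stands upright on the board (crop 100,200), and the jaws are around the second white can. Gripping it now.

Call:
apply_moves(
  steps=[
    {"translation":[0,0,0],"rotation":[0,0,0]},
    {"translation":[0,0,0],"rotation":[0,0,0]},
    {"translation":[0,0,0],"rotation":[0,0,0]},
    {"translation":[0,0,0],"rotation":[0,0,0]},
    {"translation":[0,0,0],"rotation":[0,0,0]},
    {"translation":[0,0,0],"rotation":[0,0,0]},
    {"translation":[0,0,0],"rotation":[0,0,0]},
    {"translation":[0,0,0.04],"rotation":[0,0,0]},
    {"translation":[0,0,0.1],"rotation":[0,0,0]},
    {"translation":[0,0,0.16],"rotation":[0,0,0]},
  ],
  jaw=1,
)

```text
t: 9.57
eef_pos: [0.4781, -0.0651, 0.1456]
ee_rot: [3.141, 0.002, -0.001]
force: [0.9, -0.0, -2.2]
width: 0.0592
gripper_force: 15.0
```

Call:
apply_moves(
  steps=[
    {"translation":[0,0,0.08],"rotation":[0,0,0]},
    {"translation":[-0.05,0.1,0.08],"rotation":[0,0,0]},
    {"translation":[-0.1,0.22,0.08],"rotation":[0,0,0]},
    {"translation":[-0.15,0.34,0.08],"rotation":[0,0,0]},
    {"translation":[-0.2,0.46,0.08],"rotation":[0,0,0]},
    {"translation":[-0.252,0.56,0.08],"rotation":[0,0,0]},
    {"translation":[-0.252,0.62,0.08],"rotation":[0,0,0]},
    {"translation":[-0.252,0.648,0.08],"rotation":[0,0,0]},
    {"translation":[-0.252,0.648,0.02],"rotation":[0,0,0]},
    {"translation":[-0.252,0.648,-0.06],"rotation":[0,0,0]},
  ],
)

```text
t: 10.4
eef_pos: [0.417, 0.0981, 0.1316]
ee_rot: [-3.14, -0.003, 0.001]
force: [0.0, -0.4, -2.4]
width: 0.0597
gripper_force: 15.0
```

Call:
apply_moves(
  steps=[
    {"translation":[0,0,-0.1],"rotation":[0,0,0]},
    {"translation":[0,0,-0.2],"rotation":[0,0,0]},
    {"translation":[0,0,-0.27],"rotation":[0,0,0]},
    {"translation":[0,0,-0.32],"rotation":[0,0,0]},
    {"translation":[0,0,-0.35],"rotation":[0,0,0]},
    {"translation":[0,0,-0.37],"rotation":[0,0,0]},
    {"translation":[0,0,-0.376],"rotation":[0,0,0]},
    {"translation":[0,0,-0.376],"rotation":[0,0,0]},
    {"translation":[0,0,-0.376],"rotation":[0,0,0]},
    {"translation":[0,0,-0.376],"rotation":[0,0,0]},
  ],
)

```text
t: 11.23
eef_pos: [0.4165, 0.0974, 0.0374]
ee_rot: [-3.141, -0.001, -0.001]
force: [-0.6, 0.6, -2.5]
width: 0.0597
gripper_force: 15.0
```

Call:
apply_moves(
  steps=[
    {"translation":[0,0,-0.004],"rotation":[0,0,0]},
    {"translation":[0,0,-0.008],"rotation":[0,0,0]},
    {"translation":[0,0,-0.008],"rotation":[0,0,0]},
    {"translation":[0,0,-0.008],"rotation":[0,0,0]},
    {"translation":[0,0,-0.008],"rotation":[0,0,0]},
    {"translation":[0,0,-0.008],"rotation":[0,0,0]},
    {"translation":[0,0,-0.008],"rotation":[0,0,0]},
    {"translation":[0,0,-0.008],"rotation":[0,0,0]},
    {"translation":[0,0,-0.008],"rotation":[0,0,0]},
    {"translation":[0,0,-0.008],"rotation":[0,0,0]},
  ],
)

```text
t: 12.07
eef_pos: [0.4169, 0.0978, 0.036]
ee_rot: [-3.14, -0.002, 0.0]
force: [-3.0, 0.3, 10.9]
width: 0.0592
gripper_force: 15.0
```

Call:
apply_moves(
  steps=[
    {"translation":[0,0,0],"rotation":[0,0,0]},
    {"translation":[0,0,0],"rotation":[0,0,0]},
    {"translation":[0,0,0],"rotation":[0,0,0]},
    {"translation":[0,0,0],"rotation":[0,0,0]},
    {"translation":[0,0,0.05],"rotation":[0,0,0]},
    {"translation":[0,0,0.15],"rotation":[0,0,0]},
    {"translation":[0,0,0.28],"rotation":[0,0,0]},
    {"translation":[0,0,0.42],"rotation":[0,0,0]},
    {"translation":[0,0,0.55],"rotation":[0,0,0]},
    {"translation":[0,0,0.6],"rotation":[0,0,0]},
  ],
  jaw=-1,
)

```text
t: 12.9
eef_pos: [0.4177, 0.0978, 0.1893]
ee_rot: [-3.139, -0.005, 0.0]
force: [0.5, 0.1, -0.1]
width: 0.0878
gripper_force: 0.0
```

Call:
apply_moves(
  steps=[
    {"translation":[0.05,-0.12,0],"rotation":[0,0,0]},
    {"translation":[0.1,-0.26,0],"rotation":[0,0,0]},
    {"translation":[0.15,-0.4,0],"rotation":[0,0,0]},
    {"translation":[0.2,-0.54,0],"rotation":[0,0,0]},
    {"translation":[0.25,-0.62,0],"rotation":[0,0,0]},
    {"translation":[0.252,-0.648,0],"rotation":[0,0,0]},
    {"translation":[0.252,-0.648,0],"rotation":[0,0,0]},
    {"translation":[0.252,-0.648,0],"rotation":[0,0,0]},
    {"translation":[0.252,-0.648,0],"rotation":[0,0,0]},
    {"translation":[0.252,-0.648,0],"rotation":[0,0,0]},
  ],
)

```text
t: 13.73
eef_pos: [0.4787, -0.0641, 0.1849]
ee_rot: [-3.141, -0.0, 0.001]
force: [-0.6, -0.2, 0.5]
width: 0.0876
gripper_force: 0.0
```

Run:
```python
from h import *
import pickle
cam=camera_model("wrist"); im=grab_frame("wrist"); pickle.dump((cam,im),open("w3.pkl","wb"))
cv2.imwrite("pics/w3.png",im[:330]); print(get_state()["eef_pos"])
h=cv2.cvtColor(im,cv2.COLOR_BGR2HSV); m=cv2.inRange(h,(5,150,80),(16,255,255))
n,l,s,ce=cv2.connectedComponentsWithStats(m)
for i in range(1,n):
    if s[i,4]>300: print(s[i],ce[i])
```

```text
[ 0.47880153 -0.06407589  0.18497498]
[ 118  101  105   56 2946] [180.23489477 118.03971487]
[ 213  126  191  107 9765] [317.98781362 180.93445981]
[476 169 164  49 701] [547.36519258 178.30527817]
[ 511  178  129   37 3771] [569.8684699  195.71599045]
```

View pics/w3.png

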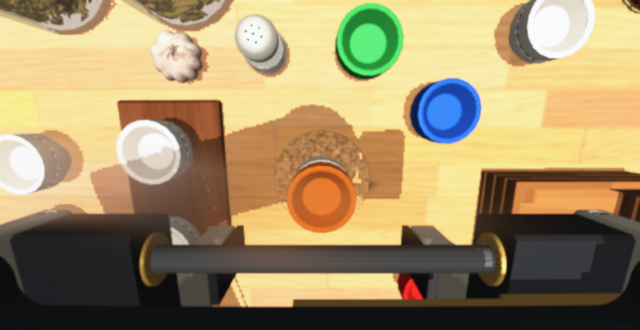

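The orange can is now the top of the tower, with its rim at (321,198). The board can stands at (154,152), and green and blue are untouched.

Run:
```python
from h import *
import pickle
c,im=pickle.load(open("w3.pkl","rb"))
print("orange",onz(c,321,198,.096),"boardcan",onz(c,154,152,.064),"fc",onz(c,560,22,.052), proj(c,[.479,-.065,.096]))
a=grab_frame("scene")[115:210,310:440]
cv2.imwrite("pics/cr.png",cv2.resize(a,None,fx=5,fy=5,interpolation=2))
```

```text
orange [ 0.48097941 -0.06446321  0.096     ] boardcan [0.51668816 0.09007656 0.064     ] fc [ 0.62945661 -0.27478558  0.052     ] [321.63695427 200.26032586]
```

View pics/cr.png

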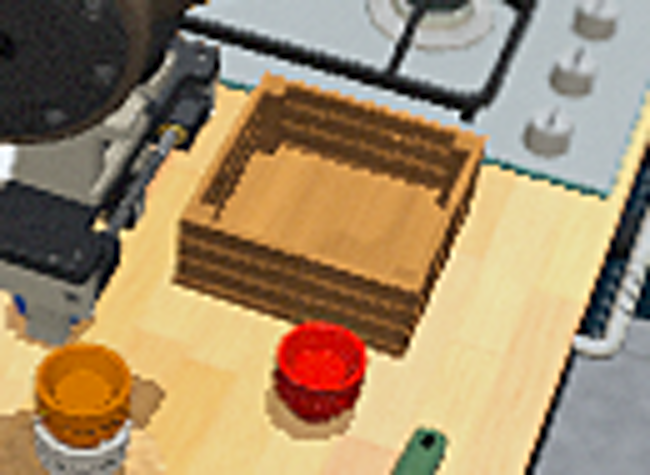

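Run:
```python
from h import *
c=camera_model("scene")
P=np.array([onz(c,*p,.065) for p in [(363.6,129.6),(406.8,143),(393,173),(345.6,159.4)]])
print(P.round(3),P.mean(0),[np.linalg.norm(P[i]-P[i-1]).round(3) for i in range(4)])
```

```text
[[ 0.484 -0.418  0.065]
 [ 0.319 -0.415  0.065]
 [ 0.32  -0.252  0.065]
 [ 0.486 -0.245  0.065]] [ 0.40214528 -0.33257563  0.065     ] [np.float64(0.174), np.float64(0.166), np.float64(0.163), np.float64(0.166)]
```

Call:
apply_moves(
  steps=[
    {"translation":[0,0,-0.08],"rotation":[0,0,0]},
    {"translation":[0,0,-0.18],"rotation":[0,0,0]},
    {"translation":[0,0,-0.28],"rotation":[0,0,0]},
    {"translation":[0,0,-0.36],"rotation":[0,0,0]},
    {"translation":[0,0,-0.42],"rotation":[0,0,0]},
    {"translation":[0,0,-0.46],"rotation":[0,0,0]},
    {"translation":[0,0,-0.472],"rotation":[0,0,0]},
    {"translation":[0,0,-0.472],"rotation":[0,0,0]},
    {"translation":[0,0,-0.472],"rotation":[0,0,0]},
    {"translation":[0,0,-0.472],"rotation":[0,0,0]},
  ],
)

```text
t: 14.67
eef_pos: [0.4796, -0.0646, 0.0677]
ee_rot: [-3.141, -0.001, 0.0]
force: [-0.3, -0.6, -0.6]
width: 0.0875
gripper_force: 0.0
```

Call:
apply_moves(
  steps=[
    {"translation":[0,0,0],"rotation":[0,0,0]},
    {"translation":[0,0,0],"rotation":[0,0,0]},
    {"translation":[0,0,0],"rotation":[0,0,0]},
    {"translation":[0,0,0],"rotation":[0,0,0]},
    {"translation":[0,0,0],"rotation":[0,0,0]},
    {"translation":[0,0,0],"rotation":[0,0,0]},
    {"translation":[0,0,0],"rotation":[0,0,0]},
    {"translation":[0,0,0],"rotation":[0,0,0]},
    {"translation":[0,0,0],"rotation":[0,0,0]},
    {"translation":[0,0,0],"rotation":[0,0,0]},
  ],
  jaw=1,
)

```text
t: 15.5
eef_pos: [0.4791, -0.065, 0.0669]
ee_rot: [3.142, -0.0, -0.001]
force: [0.4, 1.0, 2.6]
width: 0.0599
gripper_force: 15.0
```

Call:
apply_moves(
  steps=[
    {"translation":[0,0,0.04],"rotation":[0,0,0]},
    {"translation":[0,0,0.1],"rotation":[0,0,0]},
    {"translation":[0,0,0.18],"rotation":[0,0,0]},
    {"translation":[0,0,0.26],"rotation":[0,0,0]},
    {"translation":[-0.03,-0.1,0.32],"rotation":[0,0,0]},
    {"translation":[-0.06,-0.2,0.32],"rotation":[0,0,0]},
    {"translation":[-0.1,-0.34,0.32],"rotation":[0,0,0]},
    {"translation":[-0.14,-0.48,0.32],"rotation":[0,0,0]},
    {"translation":[-0.16,-0.58,0.32],"rotation":[0,0,0]},
    {"translation":[-0.16,-0.6,0.32],"rotation":[0,0,0]},
  ],
)

```text
t: 16.33
eef_pos: [0.4373, -0.2175, 0.1464]
ee_rot: [-3.142, 0.001, -0.003]
force: [0.1, 0.4, -0.3]
width: 0.0596
gripper_force: 15.0
```

Run:
```python
from h import *
c=camera_model("wrist"); im=grab_frame("wrist"); s=grab_frame("scene")[115:210,310:440]
o=np.vstack([im[:330],cv2.resize(s,None,fx=2.8,fy=2.8)[:, :640] if 0 else cv2.copyMakeBorder(cv2.resize(s,None,fx=2.8,fy=2.8),0,0,0,640-364,0)])
cv2.imwrite("pics/w4.png",o); print(get_state()["eef_pos"], c)
```

```text
[ 0.43824747 -0.21598944  0.14636047] {'fx': 301.55325389808326, 'fy': 301.55325389808326, 'cx': 322.38302197856933, 'cy': 196.63208525288658, 'k1': -0.01618018327164127, 'xyz': array([ 0.50381292, -0.21935096,  0.30436158]), 'rotation': array([ 2.89109104e+00, -1.24236181e-06, -1.57499437e+00])}
```

View pics/w4.png

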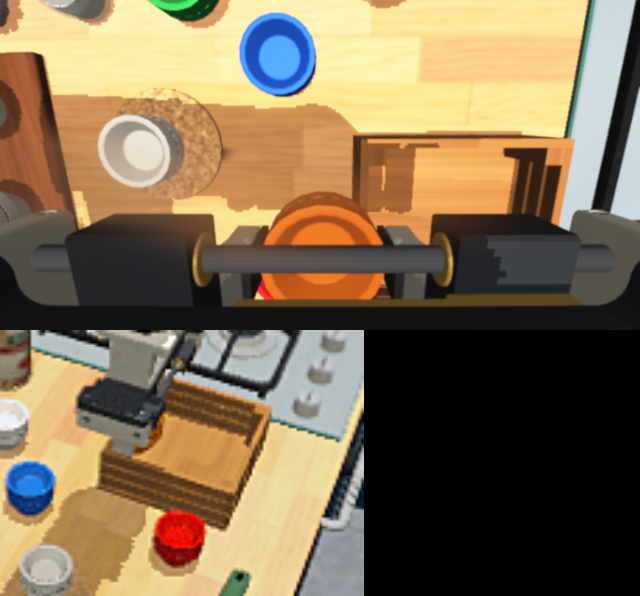

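Orange is in the jaws, the base stays on the mat (rim at 141,151), and the crate's far rim runs (355,137)–(574,140).

Run:
```python
from h import *
c=camera_model("wrist")
print(onz(c,355,137,.065),onz(c,574,140,.065),"base",onz(c,141,151,.058),"blue",onz(c,278,54,.052))
```

```text
[ 0.49150178 -0.24318385  0.065     ] [ 0.48892088 -0.41669655  0.065     ] base [ 0.48092057 -0.06951417  0.058     ] blue [ 0.55426578 -0.18367979  0.052     ]
```

Call:
apply_moves(
  steps=[
    {"translation":[-0.02,-0.08,0],"rotation":[0,0,0]},
    {"translation":[-0.06,-0.18,0],"rotation":[0,0,0]},
    {"translation":[-0.1,-0.28,0],"rotation":[0,0,0]},
    {"translation":[-0.12,-0.38,0],"rotation":[0,0,0]},
    {"translation":[-0.14,-0.44,0],"rotation":[0,0,0]},
    {"translation":[-0.148,-0.46,0],"rotation":[0,0,0]},
    {"translation":[-0.148,-0.46,0],"rotation":[0,0,0]},
    {"translation":[-0.148,-0.46,0],"rotation":[0,0,0]},
    {"translation":[-0.148,-0.46,0],"rotation":[0,0,0]},
    {"translation":[-0.148,-0.46,0],"rotation":[0,0,0]},
  ],
)

```text
t: 17.27
eef_pos: [0.4024, -0.329, 0.1469]
ee_rot: [-3.142, -0.0, 0.001]
force: [-0.3, -0.5, -1.5]
width: 0.0599
gripper_force: 15.0
```

Call:
apply_moves(
  steps=[
    {"translation":[0,0,-0.06],"rotation":[0,0,0]},
    {"translation":[0,0,-0.14],"rotation":[0,0,0]},
    {"translation":[0,0,-0.22],"rotation":[0,0,0]},
    {"translation":[0,0,-0.3],"rotation":[0,0,0]},
    {"translation":[0,0,-0.36],"rotation":[0,0,0]},
    {"translation":[0,0,-0.4],"rotation":[0,0,0]},
    {"translation":[0,0,-0.43],"rotation":[0,0,0]},
    {"translation":[0,0,-0.45],"rotation":[0,0,0]},
    {"translation":[0,0,-0.45],"rotation":[0,0,0]},
    {"translation":[0,0,-0.45],"rotation":[0,0,0]},
  ],
)

```text
t: 18.1
eef_pos: [0.4024, -0.33, 0.0347]
ee_rot: [3.141, -0.0, -0.0]
force: [-0.2, 0.3, -0.1]
width: 0.0603
gripper_force: 15.0
```

Call:
apply_moves(
  steps=[
    {"translation":[0,0,0],"rotation":[0,0,0]},
    {"translation":[0,0,0],"rotation":[0,0,0]},
    {"translation":[0,0,0],"rotation":[0,0,0]},
    {"translation":[0,0,0],"rotation":[0,0,0]},
    {"translation":[0,0,0],"rotation":[0,0,0]},
    {"translation":[0,0,0.05],"rotation":[0,0,0]},
    {"translation":[0,0,0.15],"rotation":[0,0,0]},
    {"translation":[0,0,0.28],"rotation":[0,0,0]},
    {"translation":[0,0,0.42],"rotation":[0,0,0]},
    {"translation":[0,0,0.5],"rotation":[0,0,0]},
  ],
  jaw=-0.7,
)

```text
t: 18.93
eef_pos: [0.403, -0.3307, 0.1631]
ee_rot: [3.14, -0.003, -0.0]
force: [0.9, -0.4, -0.8]
width: 0.0743
gripper_force: 0.0
```

Call:
apply_moves(
  steps=[
    {"translation":[0.1,0.02,0.12],"rotation":[0,0,0]},
    {"translation":[0.22,0.06,0.24],"rotation":[0,0,0]},
    {"translation":[0.34,0.1,0.36],"rotation":[0,0,0]},
    {"translation":[0.46,0.14,0.4],"rotation":[0,0,0]},
    {"translation":[0.56,0.2,0.4],"rotation":[0,0,0]},
    {"translation":[0.6,0.22,0.4],"rotation":[0,0,0]},
    {"translation":[0.6,0.22,0.4],"rotation":[0,0,0]},
    {"translation":[0.6,0.22,0.4],"rotation":[0,0,0]},
    {"translation":[0.6,0.22,0.4],"rotation":[0,0,0]},
    {"translation":[0.6,0.22,0.4],"rotation":[0,0,0]},
  ],
  jaw=-1,
)

```text
t: 19.77
eef_pos: [0.5509, -0.2754, 0.2592]
ee_rot: [-3.142, 0.0, -0.001]
force: [0.2, -0.4, 0.4]
width: 0.0874
gripper_force: 0.0
```

Run:
```python
from h import *
c=camera_model("wrist"); im=grab_frame("wrist"); s=grab_frame("scene")[115:210,310:440]; s2=grab_frame("side")[220:350,260:440]
o=np.vstack([im[:340],np.hstack([cv2.resize(s,(340,248)),cv2.resize(s2,(300,248))])])
cv2.imwrite("pics/w5.png",o); print(get_state()["eef_pos"], c["xyz"])
```

```text
[ 0.55131178 -0.27544453  0.25955243] [ 0.61731677 -0.27711716  0.41723707]
```

View pics/w5.png

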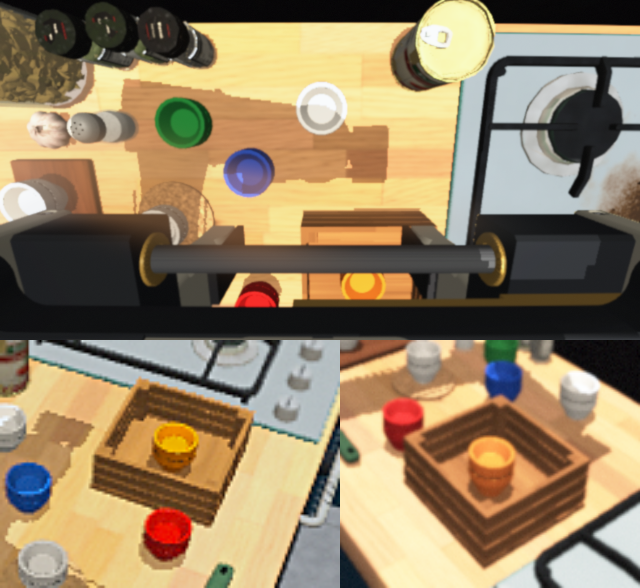

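Orange stands in the crate (scene crop 175,445; side crop 490,465). full_c has its rim at (321,107), and the tomato can is close by at (455,40).

Run:
```python
from h import *
c=camera_model("wrist"); s=camera_model("side")
print("fc",onz(c,321.5,107,.052), tri(ray(c,321.5,107),ray(s,260+580/300*1/1*180/248*0+578*180/640*0+0,0))[0] if 0 else "")
t,e=tri(ray(c,455,40),ray(s,462,238)); print("tomato",t,e)
print("tomato base side", onz(s,459,274,0), "base",onz(c,165,225,.058))
```

```text
fc [ 0.63231066 -0.27617227  0.052     ] 
tomato [ 0.6888517  -0.40060831  0.1035689 ] [np.float64(0.004158894129881582), np.float64(0.00415889412988157)]
tomato base side [ 0.69436621 -0.40372467  0.        ] base [ 0.4895578  -0.07751838  0.058     ]
```

Call:
apply_moves(
  steps=[
    {"translation":[0.06,0,0],"rotation":[0,0,-0.2]},
    {"translation":[0.12,0,0],"rotation":[0,0,-0.4]},
    {"translation":[0.2,0,0],"rotation":[0,0,-0.6]},
    {"translation":[0.28,0,-0.1],"rotation":[0,0,-0.8]},
    {"translation":[0.316,0,-0.22],"rotation":[0,0,-1]},
    {"translation":[0.316,0,-0.34],"rotation":[0,0,-1]},
    {"translation":[0.316,0,-0.44],"rotation":[0,0,-1]},
    {"translation":[0.316,0,-0.52],"rotation":[0,0,-1]},
    {"translation":[0.316,0,-0.56],"rotation":[0,0,-1]},
    {"translation":[0.316,0,-0.56],"rotation":[0,0,-1]},
  ],
)

```text
t: 20.75
eef_pos: [0.6293, -0.2749, 0.1167]
ee_rot: [3.14, 0.004, -0.525]
force: [-0.7, -0.5, 0.7]
width: 0.0875
gripper_force: 0.0
```

Run:
```python
from h import *
c=camera_model("wrist"); im=grab_frame("wrist"); cv2.imwrite("pics/w6.png",im[:340]); print(get_state()["eef_pos"],proj(c,[.63,-.275,.052]))
r=c["fx"]*.03/(c["xyz"][2]-.052); u,v=proj(c,[.63,-.275,.052]); 
for q in circ(im,u,v,r,20): print(q,r,onz(c,q[0],q[1],.052))
```

```text
[ 0.63041394 -0.2752336   0.118775  ] [320.41085628 208.50861603]
(np.float32(321.875), np.float32(207.875), np.float32(38.278774)) 40.67015436492619 [ 0.62987377 -0.27623032  0.052     ]
```

View pics/w6.png

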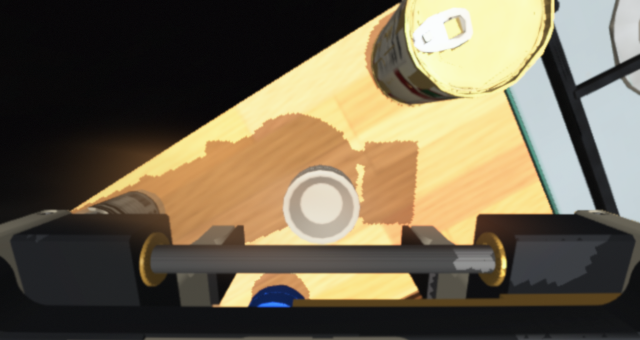

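The full_c rim at (322,206) is centred between the jaws. Descending and gripping.

Call:
apply_moves(
  steps=[
    {"translation":[0,0,-0.06],"rotation":[0,0,0]},
    {"translation":[0,0,-0.12],"rotation":[0,0,0]},
    {"translation":[0,0,-0.19],"rotation":[0,0,0]},
    {"translation":[0,0,-0.26],"rotation":[0,0,0]},
    {"translation":[0,0,-0.32],"rotation":[0,0,0]},
    {"translation":[0,0,-0.36],"rotation":[0,0,0]},
    {"translation":[0,0,-0.384],"rotation":[0,0,0]},
    {"translation":[0,0,-0.384],"rotation":[0,0,0]},
    {"translation":[0,0,-0.384],"rotation":[0,0,0]},
    {"translation":[0,0,-0.384],"rotation":[0,0,0]},
  ],
)

```text
t: 21.63
eef_pos: [0.6319, -0.2752, 0.0247]
ee_rot: [-3.141, -0.002, -0.524]
force: [0.8, -0.1, 0.5]
width: 0.0879
gripper_force: 0.0
```

Call:
apply_moves(
  steps=[
    {"translation":[0,0,0],"rotation":[0,0,0]},
    {"translation":[0,0,0],"rotation":[0,0,0]},
    {"translation":[0,0,0],"rotation":[0,0,0]},
    {"translation":[0,0,0],"rotation":[0,0,0]},
    {"translation":[0,0,0],"rotation":[0,0,0]},
    {"translation":[0,0,0],"rotation":[0,0,0]},
    {"translation":[0,0,0],"rotation":[0,0,0]},
    {"translation":[0,0,0],"rotation":[0,0,0]},
    {"translation":[0,0,0],"rotation":[0,0,0]},
    {"translation":[0,0,0],"rotation":[0,0,0]},
  ],
  jaw=1,
)

```text
t: 22.47
eef_pos: [0.631, -0.275, 0.0234]
ee_rot: [-3.142, -0.0, -0.524]
force: [-0.3, 1.1, 2.8]
width: 0.0594
gripper_force: 15.0
```

Call:
apply_moves(
  steps=[
    {"translation":[0,0,0.08],"rotation":[0,0,0]},
    {"translation":[0,0,0.18],"rotation":[0,0,0]},
    {"translation":[0,0,0.3],"rotation":[0,0,0]},
    {"translation":[0,0,0.42],"rotation":[0,0,0]},
    {"translation":[-0.06,0.08,0.5],"rotation":[0,0,0.1]},
    {"translation":[-0.14,0.18,0.52],"rotation":[0,0,0.3]},
    {"translation":[-0.22,0.29,0.52],"rotation":[0,0,0.5]},
    {"translation":[-0.3,0.41,0.52],"rotation":[0,0,0.7]},
    {"translation":[-0.38,0.5,0.52],"rotation":[0,0,0.9]},
    {"translation":[-0.42,0.54,0.52],"rotation":[0,0,1]},
  ],
)

```text
t: 23.3
eef_pos: [0.5232, -0.1379, 0.153]
ee_rot: [-3.141, 0.001, 0.006]
force: [0.0, -0.2, -2.4]
width: 0.0596
gripper_force: 15.0
```

Run:
```python
from h import *
c=camera_model("wrist"); st=get_state()["eef_pos"]; im=grab_frame("wrist"); cv2.imwrite("pics/w7.png",im[:340]); print(st,c["xyz"],proj(c,[.48,-.066,.058]))
r=c["fx"]*.03/(c["xyz"][2]-.058); u,v=proj(c,[.48,-.066,.058]) 
for q in circ(im,u,v,r,16): print(q,r,onz(c,q[0],q[1],.058))
```

```text
[ 0.52324637 -0.13786663  0.15303757] [ 0.58973324 -0.13918717  0.31101489] [241.11304157 244.49978421]
```

View pics/w7.png

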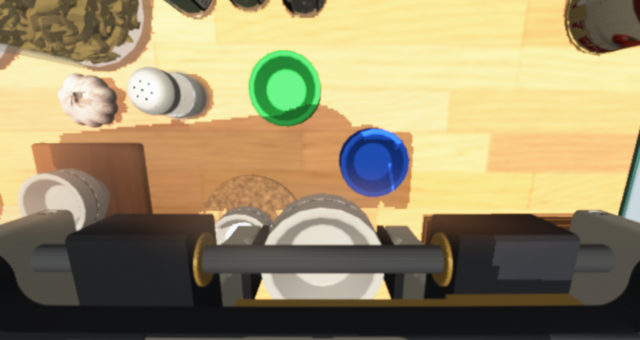

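Call:
apply_moves(
  steps=[
    {"translation":[-0.06,0.1,0],"rotation":[0,0,0]},
    {"translation":[-0.12,0.2,0],"rotation":[0,0,0]},
    {"translation":[-0.171,0.27,0],"rotation":[0,0,0]},
    {"translation":[-0.171,0.285,0],"rotation":[0,0,0]},
    {"translation":[-0.171,0.285,-0.06],"rotation":[0,0,0]},
    {"translation":[-0.171,0.285,-0.14],"rotation":[0,0,0]},
    {"translation":[-0.171,0.285,-0.2],"rotation":[0,0,0]},
    {"translation":[-0.171,0.285,-0.22],"rotation":[0,0,0]},
    {"translation":[-0.171,0.285,-0.22],"rotation":[0,0,0]},
    {"translation":[-0.171,0.285,-0.22],"rotation":[0,0,0]},
  ],
)

```text
t: 24.18
eef_pos: [0.4835, -0.0689, 0.0985]
ee_rot: [3.141, 0.0, -0.001]
force: [-0.2, 0.4, -0.9]
width: 0.0597
gripper_force: 15.0
```

Call:
apply_moves(
  steps=[
    {"translation":[0,0,-0.02],"rotation":[0,0,0]},
    {"translation":[0,0,-0.04],"rotation":[0,0,0]},
    {"translation":[0,0,-0.06],"rotation":[0,0,0]},
    {"translation":[0,0,-0.08],"rotation":[0,0,0]},
    {"translation":[0,0,-0.1],"rotation":[0,0,0]},
    {"translation":[0,0,-0.11],"rotation":[0,0,0]},
    {"translation":[0,0,-0.114],"rotation":[0,0,0]},
    {"translation":[0,0,-0.114],"rotation":[0,0,0]},
    {"translation":[0,0,-0.114],"rotation":[0,0,0]},
    {"translation":[0,0,-0.114],"rotation":[0,0,0]},
  ],
)

```text
t: 25.02
eef_pos: [0.4834, -0.0687, 0.07]
ee_rot: [-3.142, -0.0, -0.001]
force: [-1.0, 0.8, -0.6]
width: 0.0595
gripper_force: 15.0
```

Call:
apply_moves(
  steps=[
    {"translation":[-0.01,0.008,0],"rotation":[0,0,0]},
    {"translation":[-0.01,0.008,-0.004],"rotation":[0,0,0]},
    {"translation":[-0.01,0.008,-0.008],"rotation":[0,0,0]},
    {"translation":[-0.01,0.008,-0.01],"rotation":[0,0,0]},
    {"translation":[-0.01,0.008,-0.01],"rotation":[0,0,0]},
    {"translation":[-0.01,0.008,-0.01],"rotation":[0,0,0]},
    {"translation":[-0.01,0.008,-0.01],"rotation":[0,0,0]},
    {"translation":[-0.01,0.008,-0.01],"rotation":[0,0,0]},
    {"translation":[-0.01,0.008,-0.01],"rotation":[0,0,0]},
    {"translation":[-0.01,0.008,-0.01],"rotation":[0,0,0]},
  ],
)

```text
t: 25.85
eef_pos: [0.4814, -0.0665, 0.068]
ee_rot: [-3.141, -0.001, -0.0]
force: [-1.6, 0.7, 4.1]
width: 0.0593
gripper_force: 15.0
```

Call:
apply_moves(
  steps=[
    {"translation":[0,0,0],"rotation":[0,0,0]},
    {"translation":[0,0,0],"rotation":[0,0,0]},
    {"translation":[0,0,0],"rotation":[0,0,0]},
    {"translation":[0,0,0],"rotation":[0,0,0]},
    {"translation":[0,0,0.05],"rotation":[0,0,0]},
    {"translation":[0,0,0.15],"rotation":[0,0,0]},
    {"translation":[0,0,0.28],"rotation":[0,0,0]},
    {"translation":[0,0,0.38],"rotation":[0,0,0]},
    {"translation":[0,0,0.4],"rotation":[0,0,0]},
    {"translation":[0,0,0.4],"rotation":[0,0,0]},
  ],
  jaw=-1,
)

```text
t: 26.68
eef_pos: [0.482, -0.0665, 0.1693]
ee_rot: [-3.141, -0.004, -0.0]
force: [-0.3, 1.0, 0.2]
width: 0.0881
gripper_force: 0.0
```

```bash
cat >> h.py <<'E'
def rim(c,im,p,n=180):
    "fit circle to outer rim edge near predicted world centre p: radial strongest saturation/grey edge, robust"
    u,v=proj(c,p); r=c["fx"]*.03/(c["xyz"][2]-p[2])
    hsv=cv2.cvtColor(cv2.GaussianBlur(im,(3,3),0),cv2.COLOR_BGR2HSV)[:,:,1].astype(float)
    P=[]
    for _ in range(3):
        P=[]
        for a in np.linspace(0,2*np.pi,n,False):
            t=np.arange(r*.8,r*1.2,.5); xs,ys=u+t*np.cos(a),v+t*np.sin(a)
            if ys.max()>225 or ys.min()<1: continue
            s=cv2.remap(hsv.astype(np.float32),xs[None].astype(np.float32),ys[None].astype(np.float32),1)[0]
            g=s[4:]-s[:-4]; i=g.argmax()
            if g[i]>25: P.append((xs[i+2],ys[i+2]))
        if len(P)<20: return None
        P=np.array(P)
        for _ in range(5):
            A=np.c_[2*P,np.ones(len(P))]; x=np.linalg.lstsq(A,(P**2).sum(1),rcond=None)[0]
            R0=np.sqrt(x[2]+x[0]**2+x[1]**2); e=abs(np.hypot(*(P-x[:2]).T)-R0); P=P[e<max(1.,2*np.median(e))]
        u,v=x[:2]
    return np.round([u,v,R0,r,len(P)],1),onz(c,u,v,p[2]).round(4)
E
python3 - <<'E'
from h import *
c=camera_model("wrist"); print(get_state()["eef_pos"]); im=grab_frame("wrist"); cv2.imwrite("pics/w8.png",im)
print(rim(c,im,[.48,-.067,.096])); print("f1",rim(c,im,[.515,.097,.064]))
E
```

```text
[ 0.48196448 -0.06652192  0.16927371]
(array([319.5, 201.1,  36.8,  39.1, 121. ]), array([ 0.486 , -0.0657,  0.096 ]))
f1 (array([139.7, 155.4,  36.4,  34.3, 101. ]), array([0.5192, 0.0922, 0.064 ]))
```

Call:
apply_moves(
  steps=[
    {"translation":[0.03,0.12,0],"rotation":[0,0,0]},
    {"translation":[0.06,0.26,0],"rotation":[0,0,0]},
    {"translation":[0.09,0.4,0],"rotation":[0,0,0]},
    {"translation":[0.12,0.54,0],"rotation":[0,0,0]},
    {"translation":[0.138,0.63,0],"rotation":[0,0,0]},
    {"translation":[0.138,0.654,0],"rotation":[0,0,0]},
    {"translation":[0.138,0.654,-0.06],"rotation":[0,0,0]},
    {"translation":[0.138,0.654,-0.12],"rotation":[0,0,0]},
    {"translation":[0.138,0.654,-0.18],"rotation":[0,0,0]},
    {"translation":[0.138,0.654,-0.22],"rotation":[0,0,0]},
  ],
)

```text
t: 27.57
eef_pos: [0.5135, 0.0959, 0.1094]
ee_rot: [3.14, 0.004, -0.001]
force: [-0.9, 0.1, -0.3]
width: 0.0874
gripper_force: 0.0
```

Run:
```python
from h import *
c=camera_model("wrist"); print(get_state()["eef_pos"]); im=grab_frame("wrist")
print("f1",rim(c,im,[.515,.097,.064]))
```

```text
[0.51353399 0.09591333 0.10941379]
f1 (array([319.9, 208.3,  42.2,  44.5,  90. ]), array([0.5195, 0.096 , 0.064 ]))
```

Call:
apply_moves(
  steps=[
    {"translation":[0.012,0,-0.06],"rotation":[0,0,0]},
    {"translation":[0.012,0,-0.12],"rotation":[0,0,0]},
    {"translation":[0.012,0,-0.18],"rotation":[0,0,0]},
    {"translation":[0.012,0,-0.24],"rotation":[0,0,0]},
    {"translation":[0.012,0,-0.28],"rotation":[0,0,0]},
    {"translation":[0.012,0,-0.3],"rotation":[0,0,0]},
    {"translation":[0.012,0,-0.3],"rotation":[0,0,0]},
    {"translation":[0.012,0,-0.3],"rotation":[0,0,0]},
    {"translation":[0.012,0,-0.3],"rotation":[0,0,0]},
    {"translation":[0.012,0,-0.3],"rotation":[0,0,0]},
  ],
)

```text
t: 28.45
eef_pos: [0.5188, 0.0971, 0.0381]
ee_rot: [-3.141, -0.001, -0.001]
force: [0.3, 0.2, 0.4]
width: 0.0876
gripper_force: 0.0
```

Call:
apply_moves(
  steps=[
    {"translation":[0,0,0],"rotation":[0,0,0]},
    {"translation":[0,0,0],"rotation":[0,0,0]},
    {"translation":[0,0,0],"rotation":[0,0,0]},
    {"translation":[0,0,0],"rotation":[0,0,0]},
    {"translation":[0,0,0],"rotation":[0,0,0]},
    {"translation":[0,0,0],"rotation":[0,0,0]},
    {"translation":[0,0,0],"rotation":[0,0,0]},
    {"translation":[0,0,0],"rotation":[0,0,0]},
    {"translation":[0,0,0],"rotation":[0,0,0]},
    {"translation":[0,0,0],"rotation":[0,0,0]},
  ],
  jaw=1,
)

```text
t: 29.28
eef_pos: [0.5183, 0.0969, 0.0374]
ee_rot: [-3.141, -0.0, -0.001]
force: [-1.1, 0.5, 2.0]
width: 0.0595
gripper_force: 15.0
```

Call:
apply_moves(
  steps=[
    {"translation":[0,0,0.06],"rotation":[0,0,0]},
    {"translation":[0,0,0.16],"rotation":[0,0,0]},
    {"translation":[0,0,0.3],"rotation":[0,0,0]},
    {"translation":[0,0,0.42],"rotation":[0,0,0]},
    {"translation":[-0.02,-0.08,0.48],"rotation":[0,0,0]},
    {"translation":[-0.05,-0.2,0.48],"rotation":[0,0,0]},
    {"translation":[-0.08,-0.34,0.48],"rotation":[0,0,0]},
    {"translation":[-0.11,-0.48,0.48],"rotation":[0,0,0]},
    {"translation":[-0.14,-0.6,0.48],"rotation":[0,0,0]},
    {"translation":[-0.145,-0.652,0.48],"rotation":[0,0,0]},
  ],
)

```text
t: 30.12
eef_pos: [0.4796, -0.0689, 0.1568]
ee_rot: [3.142, 0.002, -0.002]
force: [0.9, 0.9, -1.7]
width: 0.0595
gripper_force: 15.0
```

Call:
apply_moves(
  steps=[
    {"translation":[0,0,0],"rotation":[0,0,0]},
    {"translation":[0,0,0],"rotation":[0,0,0]},
    {"translation":[0,0,-0.04],"rotation":[0,0,0]},
    {"translation":[0,0,-0.08],"rotation":[0,0,0]},
    {"translation":[0,0,-0.12],"rotation":[0,0,0]},
    {"translation":[0,0,-0.16],"rotation":[0,0,0]},
    {"translation":[0,0,-0.18],"rotation":[0,0,0]},
    {"translation":[0,0,-0.188],"rotation":[0,0,0]},
    {"translation":[0,0,-0.188],"rotation":[0,0,0]},
    {"translation":[0,0,-0.188],"rotation":[0,0,0]},
  ],
)

```text
t: 30.95
eef_pos: [0.4822, -0.0661, 0.1104]
ee_rot: [3.141, -0.0, -0.0]
force: [0.9, 0.9, -2.3]
width: 0.0594
gripper_force: 15.0
```

Call:
apply_moves(
  steps=[
    {"translation":[0,0,-0.004],"rotation":[0,0,0]},
    {"translation":[0,0,-0.008],"rotation":[0,0,0]},
    {"translation":[0,0,-0.012],"rotation":[0,0,0]},
    {"translation":[0,0,-0.012],"rotation":[0,0,0]},
    {"translation":[0,0,-0.012],"rotation":[0,0,0]},
    {"translation":[0,0,-0.012],"rotation":[0,0,0]},
    {"translation":[0,0,-0.012],"rotation":[0,0,0]},
    {"translation":[0,0,-0.012],"rotation":[0,0,0]},
    {"translation":[0,0,-0.012],"rotation":[0,0,0]},
    {"translation":[0,0,-0.012],"rotation":[0,0,0]},
  ],
)

```text
t: 31.78
eef_pos: [0.4822, -0.0661, 0.1075]
ee_rot: [-3.142, -0.0, -0.0]
force: [-1.0, -0.5, 0.7]
width: 0.0597
gripper_force: 15.0
```

Call:
apply_moves(
  steps=[
    {"translation":[0,0,0],"rotation":[0,0,0]},
    {"translation":[0,0,0],"rotation":[0,0,0]},
    {"translation":[0,0,0],"rotation":[0,0,0]},
    {"translation":[0,0,0],"rotation":[0,0,0]},
    {"translation":[0,0,0.05],"rotation":[0,0,0]},
    {"translation":[0,0,0.15],"rotation":[0,0,0]},
    {"translation":[0,0,0.28],"rotation":[0,0,0]},
    {"translation":[0,0,0.34],"rotation":[0,0,0]},
    {"translation":[0,0,0.34],"rotation":[0,0,0]},
    {"translation":[0,0,0.34],"rotation":[0,0,0]},
  ],
  jaw=-1,
)

```text
t: 32.62
eef_pos: [0.4824, -0.0661, 0.1931]
ee_rot: [-3.141, -0.002, -0.001]
force: [-0.5, -0.6, -0.2]
width: 0.0875
gripper_force: 0.0
```

Run:
```python
from h import *
c=camera_model("wrist"); print(get_state()["eef_pos"]); im=grab_frame("wrist"); cv2.imwrite("pics/w9.png",im)
print(rim(c,im,[.482,-.066,.134]))
```

```text
[ 0.4824134  -0.06605255  0.19313496]
(array([321.2, 200.9,  38.2,  41.6, 119. ]), array([ 0.4902, -0.0667,  0.134 ]))
```

Call:
apply_moves(
  steps=[
    {"translation":[-0.05,0.12,0],"rotation":[0,0,0]},
    {"translation":[-0.1,0.26,0],"rotation":[0,0,0]},
    {"translation":[-0.15,0.4,0],"rotation":[0,0,0]},
    {"translation":[-0.2,0.54,0],"rotation":[0,0,0]},
    {"translation":[-0.25,0.63,0],"rotation":[0,0,0]},
    {"translation":[-0.256,0.656,-0.08],"rotation":[0,0,0]},
    {"translation":[-0.256,0.656,-0.18],"rotation":[0,0,0]},
    {"translation":[-0.256,0.656,-0.28],"rotation":[0,0,0]},
    {"translation":[-0.256,0.656,-0.34],"rotation":[0,0,0]},
    {"translation":[-0.256,0.656,-0.36],"rotation":[0,0,0]},
  ],
)

```text
t: 33.5
eef_pos: [0.4157, 0.0965, 0.099]
ee_rot: [3.138, 0.005, -0.001]
force: [-0.7, -0.1, 0.9]
width: 0.0875
gripper_force: 0.0
```

Run:
```python
from h import *
c=camera_model("wrist"); print(get_state()["eef_pos"]); im=grab_frame("wrist")
print(rim(c,im,[.4185,.098,.064]))
```

```text
[0.41570661 0.0964576  0.0990409 ]
(array([320.2, 212.6,  42.4,  46.9,  62. ]), array([0.4217, 0.0963, 0.064 ]))
```

Call:
apply_moves(
  steps=[
    {"translation":[0.004,0,-0.06],"rotation":[0,0,0]},
    {"translation":[0.004,0,-0.12],"rotation":[0,0,0]},
    {"translation":[0.004,0,-0.18],"rotation":[0,0,0]},
    {"translation":[0.004,0,-0.22],"rotation":[0,0,0]},
    {"translation":[0.004,0,-0.25],"rotation":[0,0,0]},
    {"translation":[0.004,0,-0.264],"rotation":[0,0,0]},
    {"translation":[0.004,0,-0.264],"rotation":[0,0,0]},
    {"translation":[0.004,0,-0.264],"rotation":[0,0,0]},
    {"translation":[0.004,0,-0.264],"rotation":[0,0,0]},
    {"translation":[0.004,0,-0.264],"rotation":[0,0,0]},
  ],
)

```text
t: 34.38
eef_pos: [0.4194, 0.0981, 0.0369]
ee_rot: [-3.141, -0.001, -0.0]
force: [0.4, 0.3, 0.4]
width: 0.0877
gripper_force: 0.0
```

Call:
apply_moves(
  steps=[
    {"translation":[0,0,0],"rotation":[0,0,0]},
    {"translation":[0,0,0],"rotation":[0,0,0]},
    {"translation":[0,0,0],"rotation":[0,0,0]},
    {"translation":[0,0,0],"rotation":[0,0,0]},
    {"translation":[0,0,0],"rotation":[0,0,0]},
    {"translation":[0,0,0],"rotation":[0,0,0]},
    {"translation":[0,0,0],"rotation":[0,0,0]},
    {"translation":[0,0,0],"rotation":[0,0,0]},
    {"translation":[0,0,0],"rotation":[0,0,0]},
    {"translation":[0,0,0],"rotation":[0,0,0]},
  ],
  jaw=1,
)

```text
t: 35.22
eef_pos: [0.419, 0.0978, 0.0363]
ee_rot: [3.142, -0.0, -0.001]
force: [-0.5, 0.3, 1.5]
width: 0.0595
gripper_force: 15.0
```

Call:
apply_moves(
  steps=[
    {"translation":[0,0,0.06],"rotation":[0,0,0]},
    {"translation":[0,0,0.18],"rotation":[0,0,0]},
    {"translation":[0,0,0.32],"rotation":[0,0,0]},
    {"translation":[0,0,0.46],"rotation":[0,0,0]},
    {"translation":[0.02,-0.06,0.56],"rotation":[0,0,0]},
    {"translation":[0.07,-0.18,0.6],"rotation":[0,0,0]},
    {"translation":[0.12,-0.32,0.6],"rotation":[0,0,0]},
    {"translation":[0.18,-0.46,0.6],"rotation":[0,0,0]},
    {"translation":[0.23,-0.58,0.6],"rotation":[0,0,0]},
    {"translation":[0.252,-0.656,0.6],"rotation":[0,0,0]},
  ],
)

```text
t: 36.05
eef_pos: [0.4826, -0.0686, 0.1859]
ee_rot: [3.141, 0.0, -0.002]
force: [0.7, -0.1, -1.5]
width: 0.0594
gripper_force: 15.0
```

Call:
apply_moves(
  steps=[
    {"translation":[0,0,0],"rotation":[0,0,0]},
    {"translation":[0,0,0],"rotation":[0,0,0]},
    {"translation":[0,0,-0.03],"rotation":[0,0,0]},
    {"translation":[0,0,-0.06],"rotation":[0,0,0]},
    {"translation":[0,0,-0.1],"rotation":[0,0,0]},
    {"translation":[0,0,-0.13],"rotation":[0,0,0]},
    {"translation":[0,0,-0.15],"rotation":[0,0,0]},
    {"translation":[0,0,-0.158],"rotation":[0,0,0]},
    {"translation":[0,0,-0.158],"rotation":[0,0,0]},
    {"translation":[0,0,-0.158],"rotation":[0,0,0]},
  ],
)

```text
t: 36.88
eef_pos: [0.4821, -0.0661, 0.1469]
ee_rot: [3.141, -0.0, -0.0]
force: [0.9, -0.0, -0.1]
width: 0.0601
gripper_force: 15.0
```

Call:
apply_moves(
  steps=[
    {"translation":[0,0,-0.004],"rotation":[0,0,0]},
    {"translation":[0,0,-0.008],"rotation":[0,0,0]},
    {"translation":[0,0,-0.01],"rotation":[0,0,0]},
    {"translation":[0,0,-0.01],"rotation":[0,0,0]},
    {"translation":[0,0,-0.01],"rotation":[0,0,0]},
    {"translation":[0,0,-0.01],"rotation":[0,0,0]},
    {"translation":[0,0,-0.01],"rotation":[0,0,0]},
    {"translation":[0,0,-0.01],"rotation":[0,0,0]},
    {"translation":[0,0,-0.01],"rotation":[0,0,0]},
    {"translation":[0,0,-0.01],"rotation":[0,0,0]},
  ],
)

```text
t: 37.72
eef_pos: [0.482, -0.0662, 0.1444]
ee_rot: [3.142, -0.0, -0.001]
force: [-0.1, 0.2, -0.7]
width: 0.0595
gripper_force: 15.0
```

Call:
apply_moves(
  steps=[
    {"translation":[0,0,0],"rotation":[0,0,0]},
    {"translation":[0,0,0],"rotation":[0,0,0]},
    {"translation":[0,0,0],"rotation":[0,0,0]},
    {"translation":[0,0,0],"rotation":[0,0,0]},
    {"translation":[0,0,0.05],"rotation":[0,0,0]},
    {"translation":[0,0,0.15],"rotation":[0,0,0]},
    {"translation":[0,0,0.26],"rotation":[0,0,0]},
    {"translation":[0,0,0.32],"rotation":[0,0,0]},
    {"translation":[0,0,0.32],"rotation":[0,0,0]},
    {"translation":[0,0,0.32],"rotation":[0,0,0]},
  ],
  jaw=-1,
)

```text
t: 38.55
eef_pos: [0.4824, -0.066, 0.2251]
ee_rot: [-3.141, -0.002, -0.001]
force: [0.1, 0.8, -0.3]
width: 0.0877
gripper_force: 0.0
```

Call:
apply_moves(
  steps=[
    {"translation":[0.01,0.1,0],"rotation":[0,0,0]},
    {"translation":[0.02,0.22,0],"rotation":[0,0,0]},
    {"translation":[0.03,0.36,0],"rotation":[0,0,0]},
    {"translation":[0.04,0.5,0],"rotation":[0,0,0]},
    {"translation":[0.06,0.64,0],"rotation":[0,0,0]},
    {"translation":[0.07,0.78,0],"rotation":[0,0,0]},
    {"translation":[0.08,0.9,0],"rotation":[0,0,0]},
    {"translation":[0.088,1,0],"rotation":[0,0,0]},
    {"translation":[0.088,1,0],"rotation":[0,0,0]},
    {"translation":[0.088,1,0],"rotation":[0,0,0]},
  ],
)

```text
t: 39.38
eef_pos: [0.5033, 0.1848, 0.2227]
ee_rot: [3.14, 0.002, 0.001]
force: [0.3, -0.1, 0.2]
width: 0.0877
gripper_force: 0.0
```

Call:
apply_moves(
  steps=[
    {"translation":[0,0.08,0],"rotation":[0,0,0]},
    {"translation":[0,0.16,-0.06],"rotation":[0,0,0]},
    {"translation":[0,0.22,-0.16],"rotation":[0,0,0]},
    {"translation":[0,0.22,-0.26],"rotation":[0,0,0]},
    {"translation":[0,0.22,-0.36],"rotation":[0,0,0]},
    {"translation":[0,0.22,-0.4],"rotation":[0,0,0]},
    {"translation":[0,0.22,-0.4],"rotation":[0,0,0]},
    {"translation":[0,0.22,-0.4],"rotation":[0,0,0]},
    {"translation":[0,0.22,-0.4],"rotation":[0,0,0]},
    {"translation":[0,0.22,-0.4],"rotation":[0,0,0]},
  ],
)

```text
t: 40.22
eef_pos: [0.5049, 0.2392, 0.126]
ee_rot: [-3.14, -0.002, -0.001]
force: [-0.1, 0.1, 0.6]
width: 0.0878
gripper_force: 0.0
```

Run:
```python
from h import *
c=camera_model("wrist"); print(get_state()["eef_pos"]); im=grab_frame("wrist"); cv2.imwrite("pics/w10.png",im)
print(rim(c,im,[.504,.239,.052])); r=c["fx"]*.03/(c["xyz"][2]-.052); print([ (q,onz(c,q[0],q[1],.052)) for q in circ(im,*proj(c,[.504,.239,.052]),r*.95,20)])
s=grab_frame("side"); sc=grab_frame("scene")
a=cv2.resize(s[150:270,270:370],(400,480),interpolation=2); b=cv2.resize(sc[130:250,280:380],(400,480),interpolation=2)
cv2.imwrite("pics/tw.png",np.hstack([a,b]))
```

```text
[0.50487574 0.23915715 0.12597258]
(array([320.8, 203.9,  36.8,  39. , 111. ]), array([0.5063, 0.239 , 0.052 ]))
[]
```

View pics/tw.png

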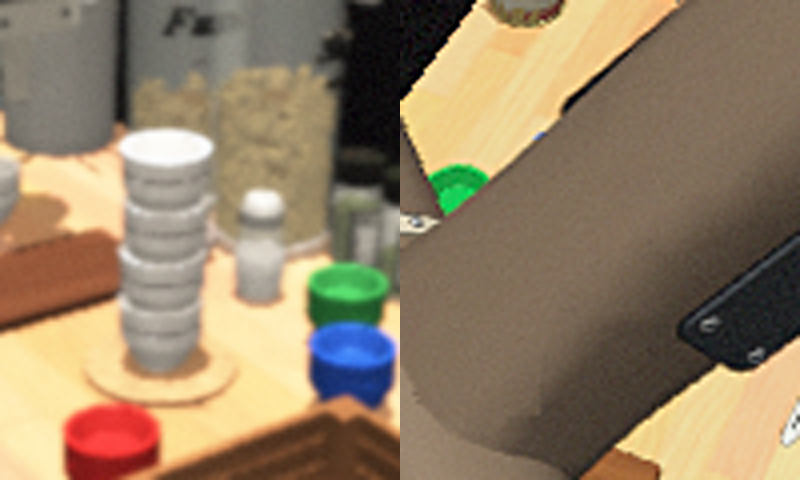

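The tower of four whites stands straight and evenly stepped (side crop, x≈165). Now gripping full_1 at (0.505,0.239).

Call:
apply_moves(
  steps=[
    {"translation":[0,0,-0.08],"rotation":[0,0,0]},
    {"translation":[0,0,-0.16],"rotation":[0,0,0]},
    {"translation":[0,0,-0.24],"rotation":[0,0,0]},
    {"translation":[0,0,-0.32],"rotation":[0,0,0]},
    {"translation":[0,0,-0.37],"rotation":[0,0,0]},
    {"translation":[0,0,-0.4],"rotation":[0,0,0]},
    {"translation":[0,0,-0.404],"rotation":[0,0,0]},
    {"translation":[0,0,-0.404],"rotation":[0,0,0]},
    {"translation":[0,0,-0.404],"rotation":[0,0,0]},
    {"translation":[0,0,-0.404],"rotation":[0,0,0]},
  ],
)

```text
t: 41.2
eef_pos: [0.5046, 0.2394, 0.0244]
ee_rot: [-3.14, -0.001, -0.0]
force: [0.1, 0.4, 0.4]
width: 0.0876
gripper_force: 0.0
```

Call:
apply_moves(
  steps=[
    {"translation":[0,0,0],"rotation":[0,0,0]},
    {"translation":[0,0,0],"rotation":[0,0,0]},
    {"translation":[0,0,0],"rotation":[0,0,0]},
    {"translation":[0,0,0],"rotation":[0,0,0]},
    {"translation":[0,0,0],"rotation":[0,0,0]},
    {"translation":[0,0,0],"rotation":[0,0,0]},
    {"translation":[0,0,0],"rotation":[0,0,0]},
    {"translation":[0,0,0],"rotation":[0,0,0]},
    {"translation":[0,0,0],"rotation":[0,0,0]},
    {"translation":[0,0,0],"rotation":[0,0,0]},
  ],
  jaw=1,
)

```text
t: 42.03
eef_pos: [0.5042, 0.2391, 0.0235]
ee_rot: [-3.141, -0.0, -0.0]
force: [-0.2, 0.4, 3.1]
width: 0.0593
gripper_force: 15.0
```

Call:
apply_moves(
  steps=[
    {"translation":[0,0,0.06],"rotation":[0,0,0]},
    {"translation":[0,0,0.14],"rotation":[0,0,0]},
    {"translation":[0,0,0.26],"rotation":[0,0,0]},
    {"translation":[0,0,0.4],"rotation":[0,0,0]},
    {"translation":[0,0,0.54],"rotation":[0,0,0]},
    {"translation":[0,0,0.68],"rotation":[0,0,0]},
    {"translation":[0,0,0.78],"rotation":[0,0,0]},
    {"translation":[0,0,0.84],"rotation":[0,0,0]},
    {"translation":[0,0,0.84],"rotation":[0,0,0]},
    {"translation":[0,0,0.84],"rotation":[0,0,0]},
  ],
)

```text
t: 42.87
eef_pos: [0.5036, 0.2387, 0.2331]
ee_rot: [-3.141, 0.0, -0.001]
force: [0.2, -0.4, -2.9]
width: 0.0597
gripper_force: 15.0
```

Call:
apply_moves(
  steps=[
    {"translation":[-0.01,-0.08,0],"rotation":[0,0,0]},
    {"translation":[-0.02,-0.18,0],"rotation":[0,0,0]},
    {"translation":[-0.03,-0.3,0],"rotation":[0,0,0]},
    {"translation":[-0.04,-0.44,0],"rotation":[0,0,0]},
    {"translation":[-0.06,-0.58,0],"rotation":[0,0,0]},
    {"translation":[-0.07,-0.72,0],"rotation":[0,0,0]},
    {"translation":[-0.08,-0.86,0],"rotation":[0,0,0]},
    {"translation":[-0.094,-0.96,0],"rotation":[0,0,0]},
    {"translation":[-0.094,-1,0],"rotation":[0,0,0]},
    {"translation":[-0.094,-1,0],"rotation":[0,0,0]},
  ],
)

```text
t: 43.7
eef_pos: [0.4788, -0.0137, 0.2315]
ee_rot: [3.141, 0.003, -0.004]
force: [-0.1, -0.2, -2.0]
width: 0.0594
gripper_force: 15.0
```

Call:
apply_moves(
  steps=[
    {"translation":[0,-0.08,0],"rotation":[0,0,0]},
    {"translation":[0,-0.16,0],"rotation":[0,0,0]},
    {"translation":[0,-0.2,0],"rotation":[0,0,0]},
    {"translation":[0,-0.22,0],"rotation":[0,0,0]},
    {"translation":[0,-0.22,0],"rotation":[0,0,0]},
    {"translation":[0,-0.22,-0.04],"rotation":[0,0,0]},
    {"translation":[0,-0.22,-0.08],"rotation":[0,0,0]},
    {"translation":[0,-0.22,-0.1],"rotation":[0,0,0]},
    {"translation":[0,-0.22,-0.1],"rotation":[0,0,0]},
    {"translation":[0,-0.22,-0.1],"rotation":[0,0,0]},
  ],
)

```text
t: 44.53
eef_pos: [0.4802, -0.0659, 0.2077]
ee_rot: [3.141, 0.001, 0.0]
force: [-0.1, -0.4, -0.9]
width: 0.0597
gripper_force: 15.0
```

Call:
apply_moves(
  steps=[
    {"translation":[0.004,0,-0.02],"rotation":[0,0,0]},
    {"translation":[0.004,0,-0.04],"rotation":[0,0,0]},
    {"translation":[0.004,0,-0.06],"rotation":[0,0,0]},
    {"translation":[0.004,0,-0.08],"rotation":[0,0,0]},
    {"translation":[0.004,0,-0.09],"rotation":[0,0,0]},
    {"translation":[0.004,0,-0.096],"rotation":[0,0,0]},
    {"translation":[0.004,0,-0.1],"rotation":[0,0,0]},
    {"translation":[0.004,0,-0.1],"rotation":[0,0,0]},
    {"translation":[0.004,0,-0.1],"rotation":[0,0,0]},
    {"translation":[0.004,0,-0.1],"rotation":[0,0,0]},
  ],
)

```text
t: 45.37
eef_pos: [0.4816, -0.0662, 0.1835]
ee_rot: [-3.142, -0.0, -0.0]
force: [0.3, 0.4, -1.6]
width: 0.0597
gripper_force: 15.0
```

Lowering another 2 mm to seat it.

Call:
apply_moves(
  steps=[
    {"translation":[0,0,-0.004],"rotation":[0,0,0]},
    {"translation":[0,0,-0.008],"rotation":[0,0,0]},
    {"translation":[0,0,-0.008],"rotation":[0,0,0]},
    {"translation":[0,0,-0.008],"rotation":[0,0,0]},
    {"translation":[0,0,-0.008],"rotation":[0,0,0]},
    {"translation":[0,0,-0.008],"rotation":[0,0,0]},
    {"translation":[0,0,-0.008],"rotation":[0,0,0]},
    {"translation":[0,0,-0.008],"rotation":[0,0,0]},
    {"translation":[0,0,-0.008],"rotation":[0,0,0]},
    {"translation":[0,0,-0.008],"rotation":[0,0,0]},
  ],
)

```text
t: 46.2
eef_pos: [0.4816, -0.0662, 0.1814]
ee_rot: [3.142, -0.0, -0.001]
force: [-0.2, -1.0, 1.7]
width: 0.0595
gripper_force: 15.0
```

Call:
apply_moves(
  steps=[
    {"translation":[0,0,0],"rotation":[0,0,0]},
    {"translation":[0,0,0],"rotation":[0,0,0]},
    {"translation":[0,0,0],"rotation":[0,0,0]},
    {"translation":[0,0,0],"rotation":[0,0,0]},
    {"translation":[0,0,0.05],"rotation":[0,0,0]},
    {"translation":[0,0,0.15],"rotation":[0,0,0]},
    {"translation":[0,0,0.26],"rotation":[0,0,0]},
    {"translation":[0,0,0.32],"rotation":[0,0,0]},
    {"translation":[0,0,0.32],"rotation":[0,0,0]},
    {"translation":[0,0,0.32],"rotation":[0,0,0]},
  ],
  jaw=-1,
)

```text
t: 47.03
eef_pos: [0.4818, -0.066, 0.262]
ee_rot: [-3.141, -0.002, -0.001]
force: [0.2, 0.3, -0.2]
width: 0.0879
gripper_force: 0.0
```

Call:
apply_moves(
  steps=[
    {"translation":[-0.02,0.1,0],"rotation":[0,0,0]},
    {"translation":[-0.05,0.22,0],"rotation":[0,0,0]},
    {"translation":[-0.08,0.36,0],"rotation":[0,0,0]},
    {"translation":[-0.11,0.5,0],"rotation":[0,0,0]},
    {"translation":[-0.15,0.64,0],"rotation":[0,0,0]},
    {"translation":[-0.2,0.78,0],"rotation":[0,0,0]},
    {"translation":[-0.24,0.9,0],"rotation":[0,0,0]},
    {"translation":[-0.254,1,0],"rotation":[0,0,0]},
    {"translation":[-0.254,1,0],"rotation":[0,0,0]},
    {"translation":[-0.254,1,0],"rotation":[0,0,0]},
  ],
)

```text
t: 47.87
eef_pos: [0.4172, 0.1846, 0.2601]
ee_rot: [3.14, 0.002, 0.002]
force: [-0.1, 0.4, 0.8]
width: 0.088
gripper_force: 0.0
```

Call:
apply_moves(
  steps=[
    {"translation":[0,0.08,-0.04],"rotation":[0,0,0]},
    {"translation":[0,0.16,-0.12],"rotation":[0,0,0]},
    {"translation":[0,0.22,-0.22],"rotation":[0,0,0]},
    {"translation":[0,0.224,-0.34],"rotation":[0,0,0]},
    {"translation":[0,0.224,-0.46],"rotation":[0,0,0]},
    {"translation":[0,0.224,-0.54],"rotation":[0,0,0]},
    {"translation":[0,0.224,-0.54],"rotation":[0,0,0]},
    {"translation":[0,0.224,-0.54],"rotation":[0,0,0]},
    {"translation":[0,0.224,-0.54],"rotation":[0,0,0]},
    {"translation":[0,0.224,-0.54],"rotation":[0,0,0]},
  ],
)

```text
t: 48.7
eef_pos: [0.4189, 0.2403, 0.1279]
ee_rot: [-3.14, -0.002, -0.001]
force: [1.2, 0.2, -1.0]
width: 0.0875
gripper_force: 0.0
```

Run:
```python
from h import *
c=camera_model("wrist"); print(get_state()["eef_pos"]); im=grab_frame("wrist")
print(rim(c,im,[.418,.24,.052]))
```

```text
[0.41890938 0.24025105 0.12785649]
(array([319. , 203.4,  36.7,  38.7, 119. ]), array([0.4202, 0.2416, 0.052 ]))
```

Call:
apply_moves(
  steps=[
    {"translation":[0,0,-0.08],"rotation":[0,0,0]},
    {"translation":[0,0,-0.16],"rotation":[0,0,0]},
    {"translation":[0,0,-0.24],"rotation":[0,0,0]},
    {"translation":[0,0,-0.32],"rotation":[0,0,0]},
    {"translation":[0,0,-0.37],"rotation":[0,0,0]},
    {"translation":[0,0,-0.4],"rotation":[0,0,0]},
    {"translation":[0,0,-0.412],"rotation":[0,0,0]},
    {"translation":[0,0,-0.412],"rotation":[0,0,0]},
    {"translation":[0,0,-0.412],"rotation":[0,0,0]},
    {"translation":[0,0,-0.412],"rotation":[0,0,0]},
  ],
)

```text
t: 49.58
eef_pos: [0.4185, 0.2404, 0.0243]
ee_rot: [-3.14, -0.001, -0.0]
force: [0.2, -0.0, 0.7]
width: 0.0874
gripper_force: 0.0
```

Call:
apply_moves(
  steps=[
    {"translation":[0,0,0],"rotation":[0,0,0]},
    {"translation":[0,0,0],"rotation":[0,0,0]},
    {"translation":[0,0,0],"rotation":[0,0,0]},
    {"translation":[0,0,0],"rotation":[0,0,0]},
    {"translation":[0,0,0],"rotation":[0,0,0]},
    {"translation":[0,0,0],"rotation":[0,0,0]},
    {"translation":[0,0,0],"rotation":[0,0,0]},
    {"translation":[0,0,0],"rotation":[0,0,0]},
    {"translation":[0,0,0],"rotation":[0,0,0]},
    {"translation":[0,0,0],"rotation":[0,0,0]},
  ],
  jaw=1,
)

```text
t: 50.42
eef_pos: [0.4183, 0.2402, 0.0235]
ee_rot: [-3.141, -0.001, -0.0]
force: [-0.7, 1.7, 4.5]
width: 0.0598
gripper_force: 15.0
```

Call:
apply_moves(
  steps=[
    {"translation":[0,0,0.06],"rotation":[0,0,0]},
    {"translation":[0,0,0.16],"rotation":[0,0,0]},
    {"translation":[0,0,0.3],"rotation":[0,0,0]},
    {"translation":[0,0,0.45],"rotation":[0,0,0]},
    {"translation":[0,0,0.6],"rotation":[0,0,0]},
    {"translation":[0,0,0.75],"rotation":[0,0,0]},
    {"translation":[0,0,0.88],"rotation":[0,0,0]},
    {"translation":[0,0,0.96],"rotation":[0,0,0]},
    {"translation":[0,0,1],"rotation":[0,0,0]},
    {"translation":[0,0,1],"rotation":[0,0,0]},
  ],
)

```text
t: 51.25
eef_pos: [0.4182, 0.24, 0.2746]
ee_rot: [-3.14, -0.001, -0.001]
force: [-0.2, 0.7, -1.4]
width: 0.0599
gripper_force: 15.0
```

Call:
apply_moves(
  steps=[
    {"translation":[0.02,-0.08,0],"rotation":[0,0,0]},
    {"translation":[0.04,-0.18,0],"rotation":[0,0,0]},
    {"translation":[0.07,-0.3,0],"rotation":[0,0,0]},
    {"translation":[0.1,-0.44,0],"rotation":[0,0,0]},
    {"translation":[0.14,-0.58,0],"rotation":[0,0,0]},
    {"translation":[0.18,-0.72,0],"rotation":[0,0,0]},
    {"translation":[0.22,-0.86,0],"rotation":[0,0,0]},
    {"translation":[0.252,-0.96,0],"rotation":[0,0,0]},
    {"translation":[0.252,-1,0],"rotation":[0,0,0]},
    {"translation":[0.252,-1,0],"rotation":[0,0,0]},
  ],
)

```text
t: 52.08
eef_pos: [0.4798, -0.0124, 0.2705]
ee_rot: [3.14, 0.005, -0.004]
force: [0.5, 0.2, -2.7]
width: 0.0597
gripper_force: 15.0
```

Call:
apply_moves(
  steps=[
    {"translation":[0,-0.08,0],"rotation":[0,0,0]},
    {"translation":[0,-0.16,0],"rotation":[0,0,0]},
    {"translation":[0,-0.2,0],"rotation":[0,0,0]},
    {"translation":[0,-0.224,0],"rotation":[0,0,0]},
    {"translation":[0,-0.224,0],"rotation":[0,0,0]},
    {"translation":[0,-0.224,-0.04],"rotation":[0,0,0]},
    {"translation":[0,-0.224,-0.08],"rotation":[0,0,0]},
    {"translation":[0,-0.224,-0.1],"rotation":[0,0,0]},
    {"translation":[0,-0.224,-0.1],"rotation":[0,0,0]},
    {"translation":[0,-0.224,-0.1],"rotation":[0,0,0]},
  ],
)

```text
t: 52.92
eef_pos: [0.4807, -0.0659, 0.2477]
ee_rot: [3.141, 0.001, 0.0]
force: [-0.2, -0.2, -1.0]
width: 0.0596
gripper_force: 15.0
```

Call:
apply_moves(
  steps=[
    {"translation":[0.002,0,-0.02],"rotation":[0,0,0]},
    {"translation":[0.002,0,-0.04],"rotation":[0,0,0]},
    {"translation":[0.002,0,-0.06],"rotation":[0,0,0]},
    {"translation":[0.002,0,-0.08],"rotation":[0,0,0]},
    {"translation":[0.002,0,-0.094],"rotation":[0,0,0]},
    {"translation":[0.002,0,-0.1],"rotation":[0,0,0]},
    {"translation":[0.002,0,-0.106],"rotation":[0,0,0]},
    {"translation":[0.002,0,-0.11],"rotation":[0,0,0]},
    {"translation":[0.002,0,-0.11],"rotation":[0,0,0]},
    {"translation":[0.002,0,-0.11],"rotation":[0,0,0]},
  ],
)

```text
t: 53.75
eef_pos: [0.4816, -0.0662, 0.221]
ee_rot: [3.142, -0.0, -0.001]
force: [0.1, 0.1, -1.6]
width: 0.0596
gripper_force: 15.0
```

Lower the last 1.5 mm, release, rise and back off.

Call:
apply_moves(
  steps=[
    {"translation":[0,0,-0.003],"rotation":[0,0,0]},
    {"translation":[0,0,-0.006],"rotation":[0,0,0]},
    {"translation":[0,0,-0.006],"rotation":[0,0,0]},
    {"translation":[0,0,-0.006],"rotation":[0,0,0]},
    {"translation":[0,0,-0.006],"rotation":[0,0,0]},
    {"translation":[0,0,-0.006],"rotation":[0,0,0]},
    {"translation":[0,0,-0.006],"rotation":[0,0,0]},
    {"translation":[0,0,-0.006],"rotation":[0,0,0]},
    {"translation":[0,0,-0.006],"rotation":[0,0,0]},
    {"translation":[0,0,-0.006],"rotation":[0,0,0]},
  ],
)

```text
t: 54.58
eef_pos: [0.4816, -0.0662, 0.2195]
ee_rot: [3.142, -0.0, -0.0]
force: [-0.1, -1.0, 1.4]
width: 0.06
gripper_force: 15.0
```

Call:
apply_moves(
  steps=[
    {"translation":[0,0,0],"rotation":[0,0,0]},
    {"translation":[0,0,0],"rotation":[0,0,0]},
    {"translation":[0,0,0],"rotation":[0,0,0]},
    {"translation":[0,0,0],"rotation":[0,0,0]},
    {"translation":[0,0,0.05],"rotation":[0,0,0]},
    {"translation":[0,0,0.15],"rotation":[0,0,0]},
    {"translation":[0,0,0.26],"rotation":[0,0,0]},
    {"translation":[0,0,0.36],"rotation":[0,0,0]},
    {"translation":[0,0,0.36],"rotation":[0,0,0]},
    {"translation":[0,0,0.36],"rotation":[0,0,0]},
  ],
  jaw=-1,
)

```text
t: 55.42
eef_pos: [0.4821, -0.066, 0.3106]
ee_rot: [-3.141, -0.003, -0.001]
force: [-0.3, -0.2, -0.4]
width: 0.0878
gripper_force: 0.0
```

Call:
apply_moves(
  steps=[
    {"translation":[0,0.1,0],"rotation":[0,0,0]},
    {"translation":[-0.04,0.24,0],"rotation":[0,0,0]},
    {"translation":[-0.06,0.38,0],"rotation":[0,0,0]},
    {"translation":[-0.1,0.52,0],"rotation":[0,0,0]},
    {"translation":[-0.14,0.66,0],"rotation":[0,0,0]},
    {"translation":[-0.18,0.8,0],"rotation":[0,0,0]},
    {"translation":[-0.2,0.94,0],"rotation":[0,0,0]},
    {"translation":[-0.2,1,0],"rotation":[0,0,0]},
    {"translation":[-0.2,1,0],"rotation":[0,0,0]},
    {"translation":[-0.2,1,0],"rotation":[0,0,0]},
  ],
)

```text
t: 56.25
eef_pos: [0.431, 0.1842, 0.3081]
ee_rot: [3.14, 0.002, 0.001]
force: [-0.4, 0.2, 1.1]
width: 0.0878
gripper_force: 0.0
```

Run:
```python
from h import *
print(get_state()["eef_pos"]); s=grab_frame("side"); sc=grab_frame("scene")
a=cv2.resize(s[130:340,250:430],(400,467),interpolation=2); b=cv2.resize(sc[100:310,240:420],(400,467),interpolation=2)
cv2.imwrite("pics/fin.png",np.hstack([a,b]))
c=camera_model("side"); print([proj(c,[.481,-.066,z]).round(1) for z in (.006,.058,.248)])
```

```text
[0.43095197 0.18420842 0.30813117]
[array([311.9, 240.3]), array([312.1, 224. ]), array([312.9, 158.6])]
```

View pics/fin.png

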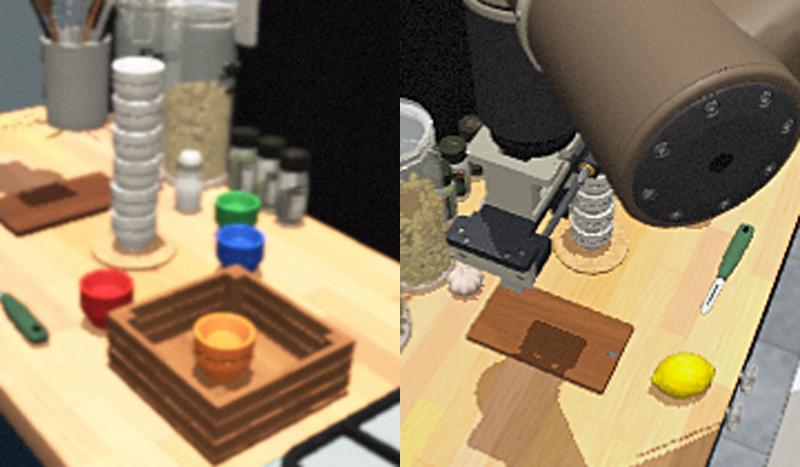

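All six whites stand in one straight tower. Its top is at side pixel (312,158), against (312.9,158.6) predicted for a fully seated stack. The orange can is in the crate, and the salt shaker and garlic are in place. Handing in.

```bash
python3 -c "
from station import *
print(job_done())"
```

```text
the job is handed in; nothing more can be done
None
```

The job is handed in at about 56 s: the orange canister rests in the crate and all six white canisters stand in one upright tower on the cork mat; the hand-in returned no verdict.

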